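Take the blue tea tin out of the middle of the stack

TASK

The blue tea tin is wanted in the wooden caddy: lift the two tins above it off together or one by one, take the blue one out of the steel holder and set it down gently, lying flat and wholly inside the caddy's empty bay on the blue mat. Put the green tin and then the yellow tin back squarely on the red one in the holder, also set down gently and not dropped. Keep every tin upright all along, leave the red tin and the white tin in their places, and do not shift or knock over anything else on the counter.

Things in the scene. Friction and masses are not known exactly. Their poses are not given: they have to be found in the camera images.
- holder: fixed steel holder of the stack (from below red, blue, green, yellow): base 60 (x) x 78 (y) x 6 mm; two end walls 4 mm thick, 50 mm wide (x), 54 mm high above the counter, inner faces at y = +-35 mm, so the tins' short ends have 3 mm play and cannot be gripped below the wall tops. Open at its +x and -x sides. Origin under the centre of the base, on the counter
- red_tin: red tin, a closed box 46 (its x) x 64 (its y) x 22 (z) mm, about 60 to 130 g, pale paper labels on its sides; origin at the centre of its underside. Lowest of the stack, on the holder's base; it stays
- blue_tin: blue tin, a closed box 46 (its x) x 64 (its y) x 22 (z) mm, about 60 to 130 g, pale paper labels on its sides; origin at the centre of its underside. Second of the stack, the one wanted in the caddy
- green_tin: green tin, a closed box 46 (its x) x 64 (its y) x 22 (z) mm, about 60 to 130 g, pale paper labels on its sides; origin at the centre of its underside. Third of the stack, on the blue one
- yellow_tin: yellow tin, a closed box 46 (its x) x 64 (its y) x 22 (z) mm, about 60 to 130 g, pale paper labels on its sides; origin at the centre of its underside. Top of the stack, on the green one
- caddy: fixed wooden caddy, base 122 (x) x 88 (y) x 6 mm; three walls along y, 6 mm thick, 80 long, 53 high above the counter, at x = -58, 0, +58 mm. They form two bays 52 mm wide centred at x = +-29 mm, open above and at both y ends: a tin down inside can be held only by its short ends. By chance one bay holds the white tin, the other the blue mat. Origin under the base centre, on the counter
- liner: blue mat 44 (x) x 62 (y) x 2 mm fixed flat in the centre of the caddy's empty bay, where the blue tin goes; origin at the centre of its underside, 6 mm above the counter; axes parallel to the caddy's
- white_tin: white tin, a closed box 46 (its x) x 64 (its y) x 22 (z) mm, about 60 to 130 g, pale paper labels on its sides; origin at the centre of its underside. Stands in the other bay of the caddy
- mug: white mug, 74 mm across, 90 mm tall, handle at its own +y reaching 73 mm from its axis, standing beside the holder; origin at the centre of its underside
- jar: amber jar with red cap, 60 mm across, 100 mm tall, standing beside the caddy; origin at the centre of its underside
- dish_soap: orange bottle with a white cap, 64 mm across, 190 mm tall; origin at the centre of its underside
- mouthwash: green bottle with a black cap, 64 mm across, 200 mm tall; origin at the centre of its underside
- spray_bottle: white spray bottle with a blue band, 68 mm across, 205 mm tall, its nozzle at the top reaching 54 mm towards its own -x; origin at the centre of its underside
- salt_shaker: small steel salt shaker, 42 mm across, 78 mm tall; origin at the centre of its underside

How it is judged:
On the way, in this order (a step that is already met when the one before it is completed fails the run):
1. the green and yellow tins are off the stack while the blue tin still stands on the red one (horizontal distance between each of green_tin, yellow_tin and holder above 0.07 m and horizontal distance between blue_tin and red_tin below 0.012 m and z of blue_tin in the frame of red_tin below 0.027 m), for 0.2 s.
2. the blue tin is out of the holder (horizontal distance between blue_tin and holder above 0.07 m), for 0.2 s.
At the end, for the whole second after the job is handed in: Blue tin flat on the mat in its bay (7 mm across, 12 mm along, 0.15 rad); in the holder green on red and yellow on green, each within 10 mm and 0.15 rad of the one below; red within 10 mm of its start; all level within 0.1 rad and at rest (x of blue_tin in the frame of liner between -0.007 and 0.007 m and y of blue_tin in the frame of liner between -0.012 and 0.012 m and z of blue_tin in the frame of liner below 0.006 m and angle between the y axis of blue_tin and the y axis of liner, either way round below 0.15 rad and angle between each of blue_tin, red_tin, green_tin, yellow_tin's own z axis and vertical below 0.1 rad and distance of red_tin from where it was at the start of the episode below 0.01 m and horizontal distance between green_tin and red_tin below 0.01 m and z of green_tin in the frame of red_tin between 0.019 and 0.026 m and angle between the y axis of green_tin and the y axis of red_tin, either way round below 0.15 rad and horizontal distance between yellow_tin and green_tin below 0.01 m and z of yellow_tin in the frame of green_tin between 0.019 and 0.026 m and angle between the y axis of yellow_tin and the y axis of green_tin, either way round below 0.15 rad and linear speed of each of red_tin, blue_tin, green_tin, yellow_tin below 0.02 m/s); the robot touches nothing.
It fails at once if the mug, jar, salt shaker or one of the bottles is shifted more than 30 mm or tipped more than 0.35 rad (distance of any of mug, jar, dish_soap, mouthwash, spray_bottle, salt_shaker from where it was at the start of the episode above 0.03 m or angle between any of mug, jar, dish_soap, mouthwash, spray_bottle, salt_shaker's own z axis and vertical above 0.35 rad).
It fails at once if the red or the white tin is shifted more than 15 mm (distance of any of red_tin, white_tin from where it was at the start of the episode above 0.015 m).
It fails at once if a tin is tipped more than 0.6 rad (angle between any of red_tin, blue_tin, green_tin, yellow_tin, white_tin's own z axis and vertical above 0.6 rad).
It fails at once if the blue tin is dropped into the caddy (faster than 0.6 m/s inside the bay) (horizontal distance between blue_tin and liner below 0.03 m and z of blue_tin in the frame of liner below 0.045 m and linear speed of blue_tin above 0.6 m/s).
It fails at once if the green or the yellow tin is dropped into the holder (faster than 0.6 m/s just above its place) ((horizontal distance between green_tin and holder below 0.03 m and height (world z) of green_tin below 0.05 m and linear speed of green_tin above 0.6 m/s) or (horizontal distance between yellow_tin and holder below 0.03 m and height (world z) of yellow_tin below 0.072 m and linear speed of yellow_tin above 0.6 m/s)).
It also fails if it takes over 72 s, if anything falls off the work surface, if the arm or the gripper's body presses on something with over 40 N, if the wrist force passes 120 N, or if a joint passes its speed limit or range.

ROBOT

A 6-joint arm with a two-finger parallel gripper is mounted at the origin on the work surface. World frame = base frame: x ahead of the robot, y to its left, z up, the work surface at z = 0. Lengths are in m, angles in rad, forces in N, time in s.
With the tool pointing down it reaches from about 0.35 to 0.775 m from the base axis. Payload 5.5 kg.
Tool frame: the origin (TCP) lies between the finger pads; the fingertips stand env.nose_length ahead of it and the grasp point (between the pads) lies 8 mm behind it (env.nose_length is the distance from the TCP to the fingertips, in m); z points along the fingers, y is the direction in which the jaws open and shut (so a half turn about z gives the same grasp; the last joint's range is limited). The gripper opens to 85 mm and grips with 20 to 120 N. Pads are 22 mm wide; open, the fingers measure 114 mm over their backs; the gripper's body (76 mm by 85 mm) begins 54 mm behind the grasp point. The pads swing forward as they close: fully open they stand 13 mm farther back than shut.
Start: joints at [1.209, 0.313, 0.046, 1.304, 0, 1.431], TCP at [0.127, 0.561, 0.242] pointing down, gripper open.
Joint ranges: [-2.76, 2.76], [-0.86, 1.69], [-1.03, 1.26], [-2.2, 2.34], [-1.47, 1.5], [-3.14, 3.14]. Speed limits (rad/s): [2.57, 2.57, 3.14, 3.14, 3.14, 3.14].

INTERFACE

Orientations are given as a unit quaternion [w, x, y, z].
In Python, from workcell import env gives the robot as it stands. The module is installed in compiled form; this text tells all that it offers.
- The arm moves only by the shell command python3 -m creep 'ROWS' [FORCE]. ROWS is a JSON object of lists of equal length, an entry for each row: "hand": the finger opening in mm, from 0 to 85.4; "delta_pos": the shift along the tool's x, y, z scaled (see below), a list of three; "turn": the turn about the tool's z scaled (see below). In form: {"hand": [hand, ...], "delta_pos": [[dx, dy, dz], ...], "turn": [turn, ...]}. A call has exactly 5 rows; each row shifts and turns the commanded pose from where the row before left it, along the tool's axes as they then stand; what a row does not reach is not made up. The controller multiplies each number of a shift by 0.8 m and each number of a turn by 5 degrees. A row lasts 1/12 s, in which the tool goes at most 41.7 mm and 7.16 degrees, less where a joint would pass 70% of its speed; a pose out of reach is approached as far as the arm can. A call with a number of a shift or a turn outside -1 to 1 is refused whole. A call with a gripper value outside its range is refused whole. The fingers move at their own pace and stop on an object; FORCE is the grip in N (left out, the last holds). Time passes only in rows, so rows that do not move let the fingers close, or fill a call up. It gives the time, the measured TCP pose, the force and the opening at its end, in the units of the state.
- env.get_state(): the state, without advancing time (a new reading comes with each control period).
- env.read_camera(name): name is "scene" or "top" or "wrist"; returns a dict with "pixels" (420x560x3 uint8, red, green, blue), "depth" (420x560 float32, m along the optical axis (not along the pixel's ray), 0 where there is no reading), "fx", "fy", "cx", "cy" (pixels), "origin" and "orientation" of the camera in the world. Camera axes: x right, y down, z forward; pixel columns grow to the right and rows downward; lengths in m; the calibration is good to about 2 mm. A picture is of the moment at which its call begins.
- env.hand_in(): hands the job in, once; it reports no verdict.
Trained networks look in the newest picture that a camera, given by its name, has taken for a name from the list of things; names that differ only in an ending like _2 or _b are one class to them, and where a whole thing is asked for, a point or a joint stands for the part that bears it (a point fixed in the world has none). Each returns a list of dicts, best first, with "score" (0 to 1); they miss things now and then, are a little off and sometimes report something else, mostly with a low value. They report only what shows in the picture. A call takes as long as a camera call.
- env.find_in(camera, target): "location" ([row, column] in pixels, amid what is visible of it).
- env.pinpoint(camera, target): "location" ([row, column] in pixels: a listed point, or the origin of a listed thing).
The state is a dict: "clock": time; "joint_pos": joint angles; "qvel": joint speeds; "tau": joint torques, N m; "tcp_pos": TCP position; "orientation": TCP orientation; "wrist_force": force on the tool from outside, world axes, zero at the start; "ft_torque": the same for the moment, N m; "finger_gap": finger opening in m.
Only numpy, scipy, OpenCV 4.12 (cv2) and the standard library are available. Lean on these libraries where they do the work, as an engineer would, in place of code of your own. Each camera call takes 0.05 s, during which the arm holds its last target.

## Working session

There is one attempt and no reset: what is moved stays moved. The work goes in short steps, Python scripts to look and compute and a shell command to move; the robot and the scene stay as the last step left them, time stands still between calls to the robot, and variables do not carry over. Pictures are saved under pics/ and viewed, and the job is handed in when it is done.

```bash
mkdir -p pics; cat > h.py <<'E'
import numpy as np, cv2
from workcell import env
from scipy.spatial.transform import Rotation as R
def rot(q): return R.from_quat([q[1],q[2],q[3],q[0]]).as_matrix()
def cloud(c):
    d=c["depth"]; v,u=np.mgrid[:d.shape[0],:d.shape[1]]
    P=np.stack([(u-c["cx"])/c["fx"]*d,(v-c["cy"])/c["fy"]*d,d],-1)
    return P@rot(c["orientation"]).T+np.array(c["origin"])
def shot(n,f):
    c=env.read_camera(n); cv2.imwrite("pics/"+f,cv2.cvtColor(c["pixels"],cv2.COLOR_RGB2BGR)); return c
E
python3 - <<'E'
from h import *
s=env.get_state(); print({k:np.round(v,3) for k,v in s.items()}, env.nose_length)
for n in ["scene","top","wrist"]:
    c=shot(n,n+"0.png"); P=cloud(c); print(n,c["origin"],c["orientation"],c["fx"])
    if n=="wrist":continue
    for t in "holder red_tin blue_tin green_tin yellow_tin caddy liner white_tin mug jar dish_soap mouthwash spray_bottle salt_shaker".split():
        a=env.find_in(n,t)[:1];b=env.pinpoint(n,t)[:1]
        for l,x in (("f",a),("p",b)):
            if x:
                r,cc=x[0]["location"]; print(t,l,round(x[0]["score"],2),int(r),int(cc),P[min(419,max(0,int(r))),min(559,max(0,int(cc)))].round(3))
E
cp pics/scene0.png /dev/null
```

```text
{'clock': np.float64(0.0), 'joint_pos': array([1.209, 0.314, 0.045, 1.304, 0.   , 1.431]), 'qvel': array([ 0.001,  0.   ,  0.002,  0.002, -0.   , -0.   ]), 'tau': array([-1.0000e-03, -4.8063e+01,  2.9853e+01,  1.9000e-02, -0.0000e+00,
       -0.0000e+00]), 'tcp_pos': array([0.126, 0.56 , 0.241]), 'orientation': array([-0.   ,  0.111,  0.994, -0.001]), 'wrist_force': array([-0.238,  0.423,  1.097]), 'ft_torque': array([-0.019, -0.044, -0.031]), 'finger_gap': np.float64(0.085)} 0.011
scene [1.14698781 0.68184192 1.01983962] [-0.13334765  0.34181857  0.86699589 -0.33718927] 501.22534560140787
holder f 0.58 291 348 [0.57  0.312 0.003]
holder p 0.77 281 345 [0.57  0.299 0.031]
red_tin f 0.62 285 340 [0.573 0.288 0.005]
red_tin p 0.52 279 344 [0.574 0.298 0.042]
blue_tin f 0.59 286 390 [0.488 0.373 0.007]
blue_tin p 0.62 270 348 [0.57  0.301 0.078]
green_tin f 0.54 269 347 [0.571 0.299 0.08 ]
green_tin p 0.61 265 348 [0.567 0.297 0.091]
yellow_tin f 0.49 188 161 [ 0.75  -0.175  0.117]
yellow_tin p 0.85 264 346 [0.572 0.295 0.096]
caddy f 0.72 157 205 [ 0.542 -0.28   0.027]
caddy p 0.72 156
[... 1472 characters left out ...]
6]
white_tin p 0.59 219 405 [ 0.503 -0.299  0.029]
mug f 0.73 210 157 [0.512 0.405 0.005]
mug p 0.86 215 163 [0.493 0.363 0.089]
jar f 0.91 254 412 [ 0.407 -0.294  0.102]
jar p 0.58 255 405 [ 0.403 -0.28   0.09 ]
dish_soap f 0.92 134 377 [ 0.716 -0.194  0.134]
dish_soap p 0.86 142 370 [ 0.706 -0.187  0.086]
mouthwash f 0.72 161 297 [0.634 0.014 0.154]
mouthwash p 0.61 164 295 [0.628 0.018 0.144]
spray_bottle f 0.68 135 210 [0.683 0.228 0.198]
spray_bottle p 0.82 143 214 [0.688 0.234 0.101]
salt_shaker f 0.46 254 301 [ 0.399 -0.005  0.081]
salt_shaker p 0.48 255 301 [ 0.396 -0.005  0.077]
wrist [0.04723677 0.57814037 0.3737608 ] [0.12583737 0.77088599 0.61619294 0.10102477] 375.97489231586354
```

```bash
ls pics
```

```text
scene0.png
top0.png
wrist0.png
```

View pics/top0.png

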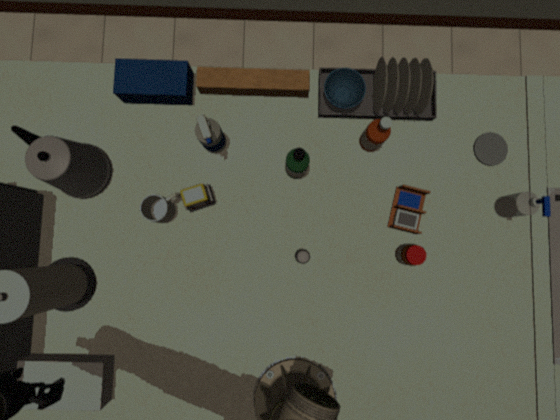

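View pics/scene0.png

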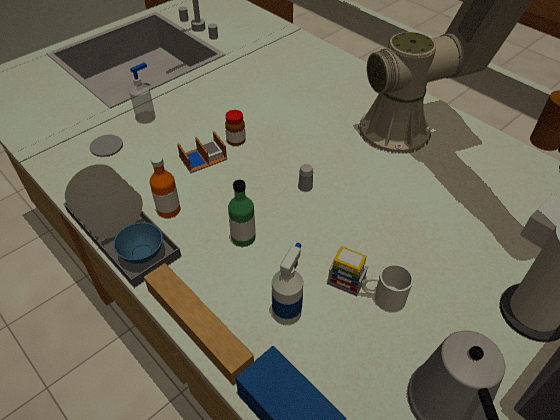

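View pics/wrist0.png

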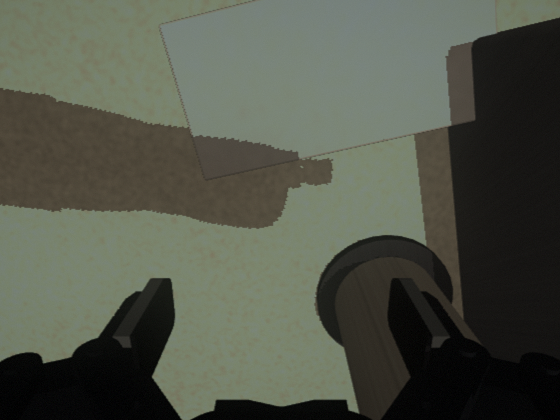

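The top view shows the yellow-topped stack at about (195,197), mug at (208,157), caddy at (210,408) with the mat in its far (+x) bay, and the jar at (255,413). I'll fit poses from depth next.

```bash
cat >> h.py <<'E'
def rect(P,col,lo,hi,c,r,colf=None):
    m=(P[...,2]>lo)&(P[...,2]<hi)&(np.hypot(P[...,0]-c[0],P[...,1]-c[1])<r)
    if colf is not None: m&=colf(col.astype(int))
    q=P[m][:,:2]
    if len(q)<8: return None
    b=cv2.minAreaRect((q*1000).astype(np.float32)); return len(q),np.round(b[0],1),np.round(b[1],1),round(b[2],1),round(float(np.median(P[m][:,2])),4)
E
python3 - <<'E'
from h import *
for n in ["top","scene"]:
    c=env.read_camera(n);P=cloud(c);I=c["pixels"]
    print(n)
    print("yellow",rect(P,I,.088,.1,(.55,.28),.06))
    print("green+",rect(P,I,.045,.1,(.55,.28),.06))
    print("caddy walls",rect(P,I,.045,.06,(.53,-.31),.1))
    print("liner",rect(P,I,.003,.02,(.56,-.32),.07,lambda k:(k[...,2]>k[...,0]+40)))
    print("white",rect(P,I,.02,.035,(.505,-.3),.06))
    print("mug",rect(P,I,.06,.1,(.5,.37),.09))
    print("jar",rect(P,I,.085,.11,(.41,-.29),.05))
    print("salt",rect(P,I,.065,.09,(.4,0),.05))
    print("spray",rect(P,I,.1,.25,(.69,.23),.12))
    print("spraynoz",rect(P,I,.17,.25,(.69,.23),.12))
    print("mouth",rect(P,I,.1,.25,(.63,.02),.08), rect(P,I,.1,.25,(.71,-.19),.08))
    for nm,(u,v,w,h) in {"h":(140,150,120,100),"c":(370,160,100,120)}.items():
        if n=="top": cv2.imwrite(f"pics/t1{nm}.png",cv2.resize(cv2.cvtColor(I[v:v+h,u:u+w],cv2.COLOR_RGB2BGR),None,fx=5,fy=5,interpolation=2))
E
```

```text
top
yellow (420, array([550.2, 284.4]), array([47.2, 64.4]), 20.0, 0.0941)
green+ (572, array([548.8, 290.3]), array([49.7, 90.9]), 19.6, 0.0931)
caddy walls (228, array([ 512.5, -306.2]), array([ 80.3, 162.1]), 76.8, 0.052)
liner (241, array([ 560.6, -317.7]), array([58. , 35.6]), 77.5, 0.0075)
white (408, array([ 502.6, -302.7]), array([78.2, 61.2]), 76.7, 0.0274)
mug (493, array([527.5, 360.8]), array([ 72.4, 137.5]), 27.2, 0.0881)
jar (344, array([ 405.5, -306.3]), array([49.7, 53.9]), 1.4, 0.0992)
salt (143, array([393.6, -11.4]), array([34.1, 34.2]), 46.6, 0.0748)
spray (612, array([711.9, 243.1]), array([80.4, 67. ]), 53.3, 0.1476)
spraynoz (273, array([698.6, 243.6]), array([69.7, 26.2]), 16.8, 0.1999)
mouth (487, array([643.8,  11.6]), array([61.7, 58.8]), 83.1, 0.139) (528, array([ 728.4, -199.8]), array([62.5, 55.2]), 53.5, 0.1338)
scene
yellow (482, array([550.9, 287.9]), array([48.4, 64.8]), 20.4, 0.094)
green+ (903, array([549.1, 291.4]), array([53.2, 87. ]), 19.3, 0.0907)
caddy walls (180, array([ 514.3, -300.5]), array([ 84.4, 163.8]), 75.4, 0.0516)
liner (153, array([ 554.5, -311.1]), array([66.6, 41.1]), 64.4, 0.0076)
white (293, array([ 505.5, -300.7]), array([82.4, 63.4]), 77.2, 0.0271)
mug (955, array([529.7, 363. ]), array([ 75.7, 140.2]), 27.2, 0.0817)
jar (209, array([ 407.3, -302.9]), array([58.2, 52. ]), 53.9, 0.0986)
salt (113, array([397.1,  -4.4]), array([34.8, 33.6]), 83.7, 0.0742)
spray (1197, array([713.9, 247.8]), array([82.4, 65.2]), 51.5, 0.1451)
spraynoz (399, array([700.1, 247.8]), array([73.3, 25.6]), 20.4, 0.1993)
mouth (748, array([651.8,  22.1]), array([51.9, 62.5]), 58.1, 0.1383) (643, array([ 736.8, -191.7]), array([48.6, 63. ]), 64.1, 0.1331)
```

View pics/t1h.png

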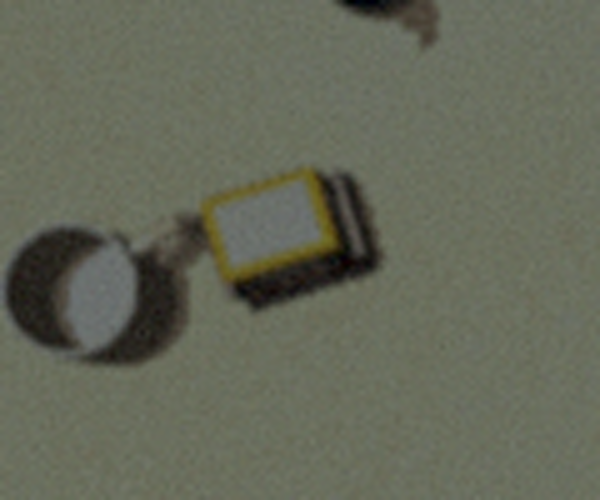

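View pics/t1c.png

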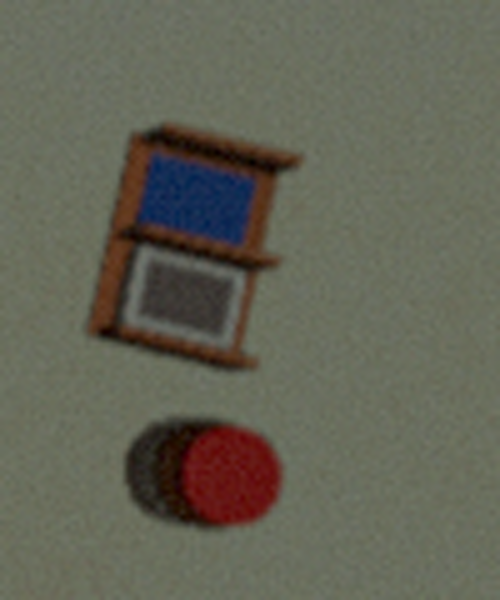

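```bash
cat >> h.py <<'E'
def yawy():
    M=rot(env.get_state()["orientation"]); return np.degrees(np.arctan2(M[1,1],M[0,1]))
def plan(tgt,yaw,n,p=None,y0=None):
    s=env.get_state(); p=np.array(s["tcp_pos"] if p is None else p); y0=yawy() if y0 is None else y0
    d=(np.array(tgt)-p)/n; dy=(yaw-y0)/n
    print("from",p.round(4),round(y0,1),"to",tgt,yaw,"len/row",np.linalg.norm(d).round(4))
    out=[];
    for i in range(n):
        a=np.radians(y0+dy*i); ty=np.array([np.cos(a),np.sin(a)]); tx=np.array([-ty[1],ty[0]])
        out.append([round(float(tx@d[:2])/.8,4),round(float(ty@d[:2])/.8,4),round(-d[2]/.8,4)])
    for k in range(0,n,5): print(str(out[k:k+5]).replace(" ",""),"turn",round(-dy/5,3))
E
python3 - <<'E'
from h import *
M=rot(env.get_state()["orientation"]);print(M.round(3))
for n in ["scene","top"]:
    P=cloud(env.read_camera(n))
    for y in np.arange(.36,.74,.04):
        row=[]
        for x in np.arange(.0,.64,.04):
            m=(abs(P[...,0]-x)<.02)&(abs(P[...,1]-y)<.02); row.append(round(float(P[m][:,2].max()),2) if m.any() else -1)
        print(round(y,2),row)
plan([.16,.40,.24],77.3,5)
plan([.5,.28,.24],20,15,[.16,.40,.24],77.3)
E
```

```text
[[-0.975  0.22   0.   ]
 [ 0.22   0.975  0.   ]
 [-0.     0.    -1.   ]]
0.36 [0.01, 0.01, 0.01, 0.01, 0.01, 0.0, 0.01, 0.01, 0.01, 0.0, 0.0, -1, 0.09, 0.09, 0.09, 0.01]
0.4 [0.01, 0.01, 0.01, 0.01, 0.01, 0.0, 0.01, 0.0, 0.01, 0.01, 0.01, 0.01, 0.09, 0.09, 0.09, 0.01]
0.44 [0.0, 0.01, 0.01, 0.01, 0.01, 0.01, 0.01, 0.0, 0.01, 0.01, 0.01, 0.01, 0.09, 0.09, 0.09, 0.01]
0.48 [0.0, 0.01, 0.01, 0.3, 0.01, 0.01, 0.01, 0.01, 0.0, 0.01, 0.01, 0.01, 0.01, 0.01, 0.01, 0.0]
0.52 [0.08, 0.08, 0.08, 0.26, 0.01, 0.01, 0.01, 0.01, 0.01, 0.01, 0.01, 0.01, 0.01, 0.01, 0.01, 0.01]
0.56 [-1, 0.08, 0.08, 0.08, 0.01, 0.01, 0.01, 0.02, 0.02, 0.01, 0.01, 0.01, 0.0, 0.01, 0.01, 0.19]
0.6 [-1, -1, -1, -1, -1, -1, 0.01, 0.27, 0.28, 0.28, 0.01, 0.01, -1, -1, 0.19, 0.22]
0.64 [-1, -1, -1, -1, -1, -1, -1, -1, -1, 0.26, 0.01, 0.01, -1, -1, 0.19, 0.22]
0.68 [-1, -1, -1, -1, -1, -1, -1, 0.01, 0.1, 0.17, 0.01, 0.01, 0.01, 0.01, 0.01, 0.2]
0.72 [-1, -1, -1, -1, -1, -1, -1, -1, 0.02, 0.05, 0.09, 0.14, 0.19, 0.22, 0.24, -1]
0.36 [0.01, 0.01, 0.01, 0.01, 0.01, 0.01, 0.01, 0.0, 0.01, 0.01, 0.0, 0.01, 0.09, 0.09, 0.09, 0.0
[... 1073 characters left out ...]
0006)],[-0.017,-0.0374,np.float64(0.0006)],[-0.017,-0.0374,np.float64(0.0006)]] turn -0.0
from [0.16 0.4  0.24] 77.3 to [0.5, 0.28, 0.24] 20 len/row 0.024
[[-0.0298,-0.0035,np.float64(-0.0)],[-0.03,-0.0015,np.float64(-0.0)],[-0.03,0.0005,np.float64(-0.0)],[-0.0299,0.0025,np.float64(-0.0)],[-0.0297,0.0045,np.float64(-0.0)]] turn 0.764
[[-0.0293,0.0064,np.float64(-0.0)],[-0.0289,0.0084,np.float64(-0.0)],[-0.0282,0.0103,np.float64(-0.0)],[-0.0275,0.0121,np.float64(-0.0)],[-0.0266,0.0139,np.float64(-0.0)]] turn 0.764
[[-0.0256,0.0157,np.float64(-0.0)],[-0.0245,0.0174,np.float64(-0.0)],[-0.0233,0.0189,np.float64(-0.0)],[-0.022,0.0205,np.float64(-0.0)],[-0.0206,0.0219,np.float64(-0.0)]] turn 0.764
```

```bash
python3 -m creep '{"hand":[85,85,85,85,85],"delta_pos":[[-0.017,-0.037,0],[-0.017,-0.037,0],[-0.017,-0.037,0],[-0.017,-0.037,0],[-0.017,-0.037,0]],"turn":[0,0,0,0,0]}' 30
python3 -m creep '{"hand":[85,85,85,85,85],"delta_pos":[[-0.03,-0.003,0],[-0.03,-0.001,0],[-0.03,0,0],[-0.03,0.002,0],[-0.03,0.004,0]],"turn":[0.76,0.76,0.76,0.76,0.76]}'
python3 -m creep '{"hand":[85,85,85,85,85],"delta_pos":[[-0.029,0.006,0],[-0.029,0.008,0],[-0.028,0.010,0],[-0.027,0.012,0],[-0.027,0.014,0]],"turn":[0.76,0.76,0.76,0.76,0.76]}'
python3 -m creep '{"hand":[85,85,85,85,85],"delta_pos":[[-0.026,0.016,0],[-0.024,0.017,0],[-0.023,0.019,0],[-0.022,0.02,0],[-0.021,0.022,0]],"turn":[0.76,0.76,0.76,0.76,0.76]}'
python3 - <<'E'
from h import *
s=env.get_state(); print(s["clock"],s["tcp_pos"],yawy())
c=shot("wrist","w1.png"); P=cloud(c);I=c["pixels"]
print("yellow",rect(P,I,.088,.1,(.55,.28),.07))
print("green+",rect(P,I,.045,.1,(.55,.28),.07))
m=(P[...,2]>.15)&(P[...,2]<.2)
E
```

```text
clock: 3.57
tcp_pos: [0.1603, 0.4002, 0.2422]
orientation: [0.0, 0.11, 0.994, 0.0]
wrist_force: [0.6, -0.5, -0.9]
finger_gap: 0.0848
clock: 3.98
tcp_pos: [0.2747, 0.3608, 0.2426]
orientation: [0.0, 0.275, 0.962, 0.0]
wrist_force: [0.8, 0.5, 0.3]
finger_gap: 0.0849
clock: 4.4
tcp_pos: [0.3873, 0.3206, 0.2425]
orientation: [0.0, 0.43, 0.903, 0.0]
wrist_force: [-0.5, 0.8, -0.2]
finger_gap: 0.085
clock: 4.82
tcp_pos: [0.5005, 0.2809, 0.2424]
orientation: [0.0, 0.573, 0.82, 0.0]
wrist_force: [-0.6, 0.5, 0.3]
finger_gap: 0.0851
4.8167 [0.50049811 0.28091978 0.24235095] 20.09781536878053
yellow (4529, array([550.8, 284.2]), array([46.6, 63.9]), 19.7, 0.0938)
green+ (6146, array([547.4, 296.3]), array([ 50.8, 104. ]), 19.8, 0.0934)
```

View pics/w1.png

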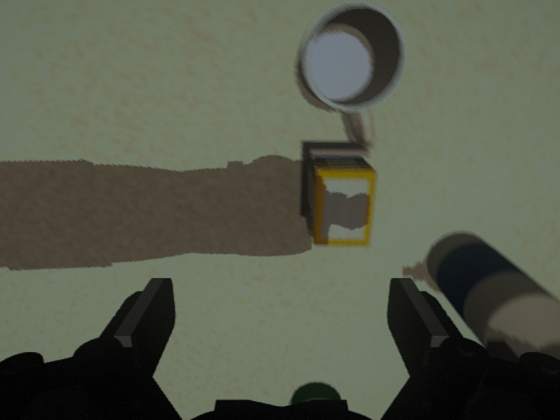

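```bash
python3 - <<'E'
from h import *
plan([.5507,.2848,.132],19.8,5)
plan([.5507,.2848,.064],19.8,5,[.5507,.2848,.132],19.8)
E
```

```text
from [0.5048 0.2795 0.2419] 19.8 to [0.5507, 0.2848, 0.132] 19.8 len/row 0.0238
[[-0.0026,0.0112,np.float64(0.0275)],[-0.0026,0.0112,np.float64(0.0275)],[-0.0026,0.0112,np.float64(0.0275)],[-0.0026,0.0112,np.float64(0.0275)],[-0.0026,0.0112,np.float64(0.0275)]] turn -0.002
from [0.5507 0.2848 0.132 ] 19.8 to [0.5507, 0.2848, 0.064] 19.8 len/row 0.0136
[[0.0,0.0,np.float64(0.017)],[0.0,0.0,np.float64(0.017)],[0.0,0.0,np.float64(0.017)],[0.0,0.0,np.float64(0.017)],[0.0,0.0,np.float64(0.017)]] turn -0.0
```

```bash
python3 -m creep '{"hand":[85,85,85,85,85],"delta_pos":[[-0.0026,0.0112,0.0275],[-0.0026,0.0112,0.0275],[-0.0026,0.0112,0.0275],[-0.0026,0.0112,0.0275],[-0.0026,0.0112,0.0275]],"turn":[0,0,0,0,0]}'
python3 -m creep '{"hand":[85,85,85,85,85],"delta_pos":[[0,0,0.025],[0,0,0.025],[0,0,0.02],[0,0,0.015],[0,0,0]],"turn":[0,0,0,0,0]}'
python3 - <<'E'
from h import *
print(env.get_state()["tcp_pos"],yawy())
c=shot("wrist","w2.png")
E
```

```text
clock: 5.28
tcp_pos: [0.5454, 0.2873, 0.1313]
orientation: [0.0, 0.571, 0.821, 0.0]
wrist_force: [0.2, -0.3, 0.7]
finger_gap: 0.085
clock: 5.7
tcp_pos: [0.5429, 0.2865, 0.0612]
orientation: [-0.002, 0.571, 0.821, -0.002]
wrist_force: [-0.1, -0.2, -0.5]
finger_gap: 0.0854
[0.54293705 0.28651794 0.06119059] 20.30673728827905
```

View pics/w2.png

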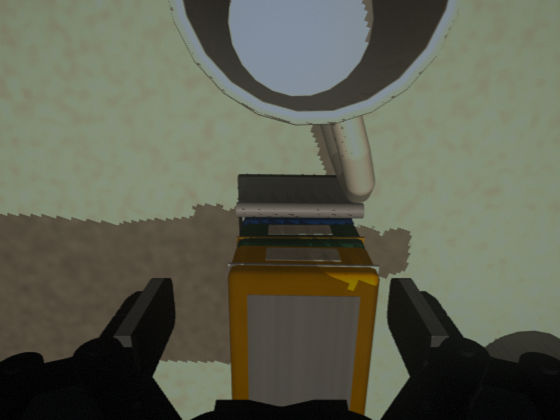

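```bash
python3 -m creep '{"hand":[85,85,85,85,85],"delta_pos":[[0,0,0],[0,0,0],[0,0,0],[0,0,0],[0,0,0]],"turn":[0,0,0,0,0]}'
python3 - <<'E'
from h import *
for i in range(3):
  print(env.get_state()["tcp_pos"].round(4),yawy(), rot(env.get_state()["orientation"]).round(3)[:,2]); c=env.read_camera("wrist")
P=cloud(c);I=c["pixels"]
print("yellow",rect(P,I,.088,.1,(.55,.28),.07))
plan([.5507,.2848,.063],19.8,1)
E
```

```text
clock: 6.17
tcp_pos: [0.5455, 0.2874, 0.0651]
orientation: [0.0, 0.571, 0.821, 0.001]
wrist_force: [0.2, 0.4, -0.9]
finger_gap: 0.085
[0.5455 0.2874 0.0651] 20.291724395375073 [ 0.001  0.001 -1.   ]
[0.5454 0.2874 0.0649] 20.29124732789715 [ 0.001  0.    -1.   ]
[0.5453 0.2873 0.0648] 20.293333102586956 [ 0.001  0.    -1.   ]
yellow (22849, array([544.9, 288. ]), array([112.6,  57.7]), 14.3, 0.0938)
from [0.5452 0.2873 0.0646] 20.3 to [0.5507, 0.2848, 0.063] 19.8 len/row 0.0062
[[-0.0053,0.0053,np.float64(0.002)]] turn 0.098
```

```bash
python3 -m creep '{"hand":[85,85,85,85,85],"delta_pos":[[-0.0053,0.0055,0.001],[0,0,0],[0,0,0],[0,0,0],[0,0,0]],"turn":[0.1,0,0,0,0]}'
python3 - <<'E'
from h import *
print(env.get_state()["tcp_pos"].round(4),yawy())
c=shot("wrist","w3.png")
c=shot("scene","s3.png")
I=cv2.imread("pics/s3.png")[200:330,260:440]; cv2.imwrite("pics/s3c.png",cv2.resize(I,None,fx=4,fy=4))
E
```

```text
clock: 6.73
tcp_pos: [0.5506, 0.2847, 0.0634]
orientation: [-0.0, 0.575, 0.818, -0.0]
wrist_force: [0.3, -0.3, -1.1]
finger_gap: 0.0849
[0.5506 0.2847 0.0634] 19.78532670788662
```

View pics/w3.png

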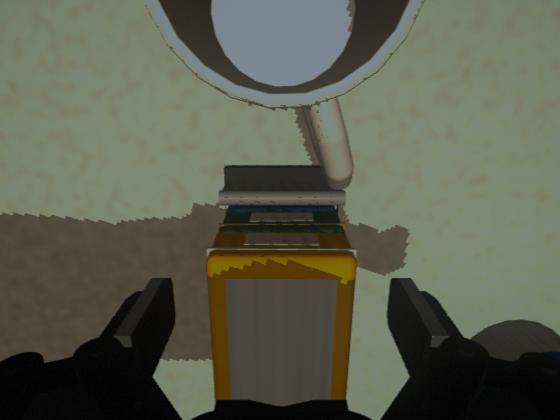

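View pics/s3c.png

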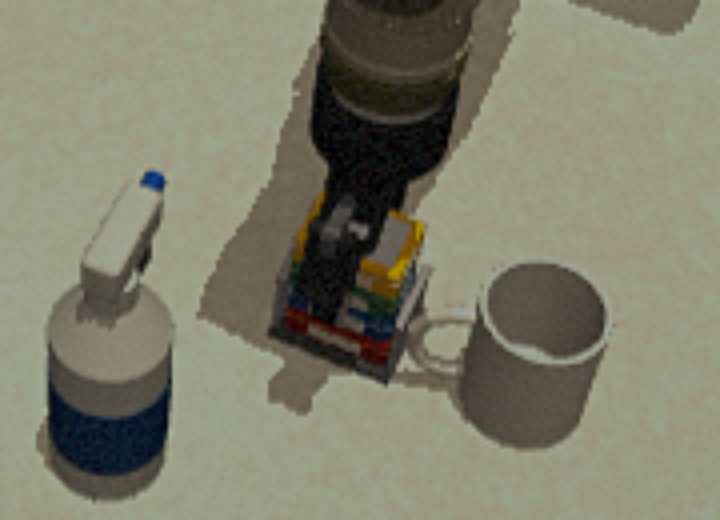

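```bash
python3 -m creep '{"hand":[40,40,40,40,40],"delta_pos":[[0,0,0],[0,0,0],[0,0,0],[0,0,0],[0,0,0]],"turn":[0,0,0,0,0]}' 35
python3 -m creep '{"hand":[40,40,40,40,40],"delta_pos":[[0,0,0],[0,0,-0.005],[0,0,-0.005],[0,0,-0.005],[0,0,-0.005]],"turn":[0,0,0,0,0]}' 35
python3 - <<'E'
from h import *
print(env.get_state()["tcp_pos"].round(4),yawy())
c=shot("wrist","w4.png")
P=cloud(c); m=P[270:300,150:400]; print(np.nanmin(m[...,2]))
c=shot("scene","s4.png")
I=cv2.imread("pics/s4.png")[200:330,260:440]; cv2.imwrite("pics/s4c.png",cv2.resize(I,None,fx=4,fy=4))
E
```

```text
clock: 7.25
tcp_pos: [0.5509, 0.2849, 0.0636]
orientation: [0.0, 0.575, 0.818, 0.0]
wrist_force: [0.4, 0.0, 0.8]
finger_gap: 0.0457
clock: 7.67
tcp_pos: [0.5505, 0.2848, 0.0798]
orientation: [-0.0, 0.575, 0.818, -0.0]
wrist_force: [0.7, 0.0, -2.0]
finger_gap: 0.0456
[0.5505 0.2848 0.0798] 19.79197510130443
-0.002146391498950073
```

View pics/w4.png

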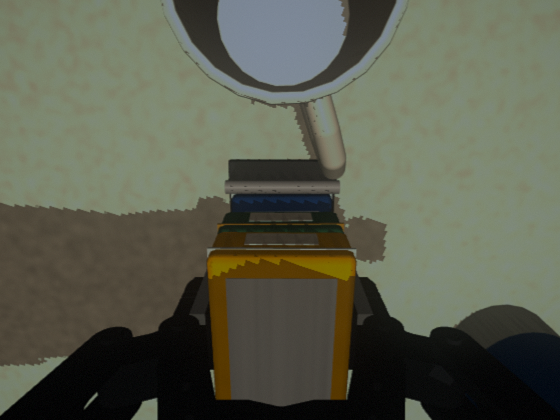

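View pics/s4c.png

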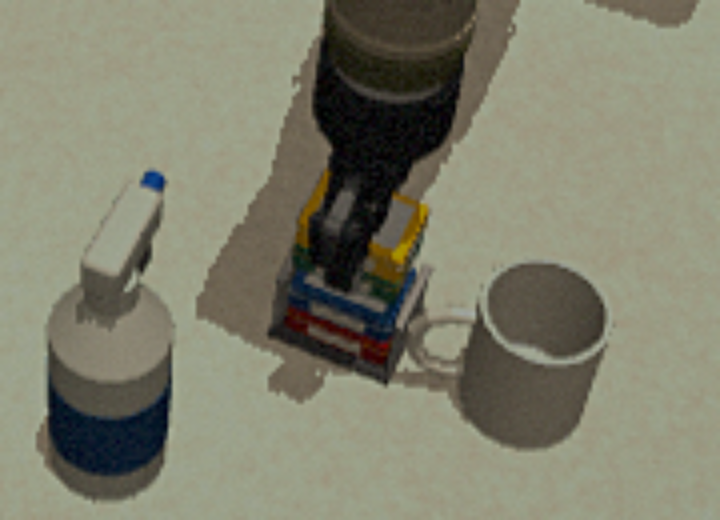

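```bash
python3 - <<'E'
from h import *
plan([.43,.13,.13],19.8,10,[.5507,.2848,.13],19.8)
E
python3 -m creep '{"hand":[40,40,40,40,40],"delta_pos":[[0,0,-0.015],[0,0,-0.02],[0,0,-0.02],[0,0,-0.01],[0,0,0]],"turn":[0,0,0,0,0]}' 35
```

```text
from [0.5507 0.2848 0.13  ] 19.8 to [0.43, 0.13, 0.13] 19.8 len/row 0.0196
[[-0.0131,-0.0208,np.float64(-0.0)],[-0.0131,-0.0208,np.float64(-0.0)],[-0.0131,-0.0208,np.float64(-0.0)],[-0.0131,-0.0208,np.float64(-0.0)],[-0.0131,-0.0208,np.float64(-0.0)]] turn -0.0
[[-0.0131,-0.0208,np.float64(-0.0)],[-0.0131,-0.0208,np.float64(-0.0)],[-0.0131,-0.0208,np.float64(-0.0)],[-0.0131,-0.0208,np.float64(-0.0)],[-0.0131,-0.0208,np.float64(-0.0)]] turn -0.0
clock: 8.18
tcp_pos: [0.5521, 0.2853, 0.1338]
orientation: [0.001, 0.575, 0.818, 0.002]
wrist_force: [0.2, 0.1, -2.0]
finger_gap: 0.0458
```

```bash
python3 -m creep '{"hand":[40,40,40,40,40],"delta_pos":[[-0.008,-0.013,0],[-0.015,-0.024,0],[-0.015,-0.024,0],[-0.015,-0.024,0],[-0.015,-0.024,0]],"turn":[0,0,0,0,0]}' 35
python3 -m creep '{"hand":[40,40,40,40,40],"delta_pos":[[-0.015,-0.024,0],[-0.015,-0.024,0],[-0.015,-0.024,0],[-0.012,-0.018,0.005],[-0.006,-0.009,0.01]],"turn":[0,0,0,0,0]}'
python3 -m creep '{"hand":[40,40,40,40,40],"delta_pos":[[0,0,0.025],[0,0,0.03],[0,0,0.03],[0,0,0.02],[0,0,0.01]],"turn":[0,0,0,0,0]}'
python3 -m creep '{"hand":[40,40,40,40,40],"delta_pos":[[0,0,0],[0,0,0],[0,0,0],[0,0,0],[0,0,0]],"turn":[0,0,0,0,0]}'
```

```text
clock: 8.6
tcp_pos: [0.4857, 0.2033, 0.1303]
orientation: [-0.0, 0.575, 0.818, -0.001]
wrist_force: [0.6, -0.3, -2.1]
finger_gap: 0.0455
clock: 9.02
tcp_pos: [0.4279, 0.1285, 0.1192]
orientation: [-0.0, 0.575, 0.818, -0.0]
wrist_force: [0.1, -0.2, -2.0]
finger_gap: 0.0458
clock: 9.43
tcp_pos: [0.4273, 0.1295, 0.0248]
orientation: [-0.002, 0.575, 0.818, -0.001]
wrist_force: [-0.5, -0.5, -2.1]
finger_gap: 0.0456
clock: 9.85
tcp_pos: [0.4306, 0.13, 0.0285]
orientation: [0.001, 0.575, 0.818, 0.001]
wrist_force: [0.3, -0.5, -2.3]
finger_gap: 0.0457
```

```bash
python3 -m creep '{"hand":[40,40,40,40,40],"delta_pos":[[0,0,0.005],[0,0,0.005],[0,0,0.004],[0,0,0],[0,0,0]],"turn":[0,0,0,0,0]}'
python3 -m creep '{"hand":[40,40,40,40,40],"delta_pos":[[0,0,0.001],[0,0,0.001],[0,0,0],[0,0,0],[0,0,0]],"turn":[0,0,0,0,0]}'
```

```text
clock: 10.27
tcp_pos: [0.4292, 0.1298, 0.0159]
orientation: [-0.0, 0.575, 0.818, -0.0]
wrist_force: [-0.1, -0.7, -1.0]
finger_gap: 0.0457
clock: 10.68
tcp_pos: [0.4297, 0.1298, 0.0147]
orientation: [0.0, 0.575, 0.818, 0.0]
wrist_force: [-0.1, -0.9, -2.7]
finger_gap: 0.0455
```

```bash
python3 -m creep '{"hand":[40,40,40,40,40],"delta_pos":[[0,0,0.001],[0,0,0.001],[0,0,0],[0,0,0],[0,0,0]],"turn":[0,0,0,0,0]}'
python3 - <<'E'
from h import *
s=env.get_state();print(s["tcp_pos"].round(4),s["wrist_force"])
E
```

```text
clock: 11.1
tcp_pos: [0.4298, 0.1299, 0.0136]
orientation: [0.0, 0.575, 0.818, 0.0]
wrist_force: [-1.6, -1.1, 5.7]
finger_gap: 0.0456
[0.4298 0.1299 0.0136] [-1.61106249 -1.07402824  5.7336962 ]
```

```bash
python3 -m creep '{"hand":[52,60,70,85,85],"delta_pos":[[0,0,0],[0,0,0],[0,0,0],[0,0,0],[0,0,0]],"turn":[0,0,0,0,0]}'
python3 -m creep '{"hand":[85,85,85,85,85],"delta_pos":[[0,0,-0.01],[0,0,-0.03],[0,0,-0.04],[0,0,-0.04],[0,0,-0.03]],"turn":[0,0,0,0,0]}'
python3 -m creep '{"hand":[85,85,85,85,85],"delta_pos":[[0.03,-0.001,0],[0.03,-0.001,0],[0,0,0],[0,0,0],[0,0,0]],"turn":[0,0,0,0,0]}'
python3 - <<'E'
from h import *
print(env.get_state()["tcp_pos"].round(4),yawy())
for n in ["wrist","top"]:
    c=shot(n,n+"5.png"); P=cloud(c);I=c["pixels"]
    print("yellow",rect(P,I,.036,.05,(.43,.13),.07))
    print("blue top",rect(P,I,.045,.058,(.55,.285),.07), rect(P,I,.045,.058,(.55,.285),.07,lambda k:(k[...,2]>k[...,0]+15)))
E
```

```text
clock: 11.52
tcp_pos: [0.4296, 0.1299, 0.013]
orientation: [-0.0, 0.575, 0.818, 0.0]
wrist_force: [0.2, -0.5, 0.5]
finger_gap: 0.0848
clock: 11.93
tcp_pos: [0.43, 0.1299, 0.136]
orientation: [0.001, 0.575, 0.818, 0.001]
wrist_force: [1.1, -0.3, -0.2]
finger_gap: 0.0852
clock: 12.35
tcp_pos: [0.4118, 0.1744, 0.1333]
orientation: [0.0, 0.575, 0.818, -0.0]
wrist_force: [0.2, -0.3, 0.3]
finger_gap: 0.085
[0.4118 0.1744 0.1333] 19.82796019331323
yellow (5966, array([430. , 129.6]), array([46.6, 64.7]), 19.2, 0.0438)
blue top (3550, array([537.8, 279.8]), array([25.1, 79.6]), 21.4, 0.0497) (1531, array([533.6, 276.3]), array([18.4, 64.8]), 32.6, 0.0496)
yellow (384, array([429.8, 129.8]), array([45.3, 64. ]), 19.7, 0.0436)
blue top (472, array([549.8, 288.1]), array([49.9, 86.6]), 19.7, 0.0505) (129, array([549. , 285.1]), array([44. , 63.3]), 19.5, 0.0496)
```

View pics/wrist5.png

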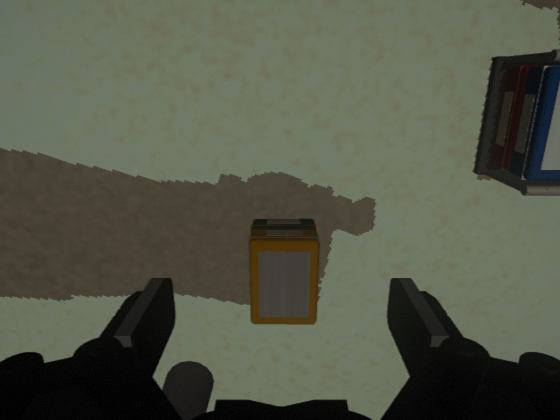

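View pics/top5.png

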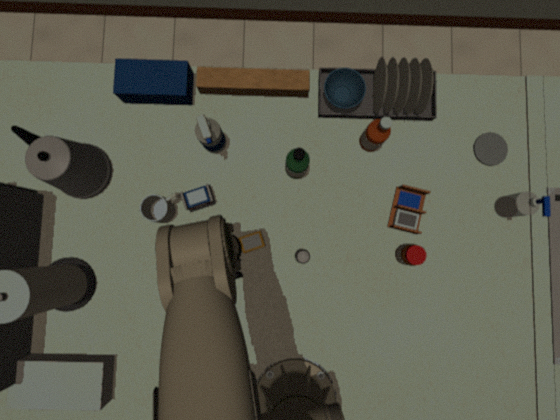

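```bash
python3 - <<'E'
from h import *
plan([.5507,.2848,.12],19.8,5)
E
```

```text
from [0.412 0.174 0.133] 19.8 to [0.5507, 0.2848, 0.12] 19.8 len/row 0.0356
[[0.0144,0.042,np.float64(0.0033)],[0.0144,0.042,np.float64(0.0033)],[0.0143,0.042,np.float64(0.0033)],[0.0143,0.042,np.float64(0.0033)],[0.0143,0.042,np.float64(0.0033)]] turn -0.002
```

```bash
python3 -m creep '{"hand":[85,85,85,85,85],"delta_pos":[[0.0143,0.042,0.003],[0.0143,0.042,0.003],[0.0143,0.042,0.003],[0.0143,0.042,0.003],[0.0143,0.042,0.003]],"turn":[0,0,0,0,0]}'
python3 -m creep '{"hand":[85,85,85,85,85],"delta_pos":[[0,0,0],[0,0,0.02],[0,0,0.02],[0,0,0.005],[0,0,0]],"turn":[0,0,0,0,0]}'
python3 -m creep '{"hand":[85,85,85,85,85],"delta_pos":[[0,0,0],[0,0,0],[0,0,0],[0,0,0],[0,0,0]],"turn":[0,0,0,0,0]}'
python3 - <<'E'
from h import *
plan([.5507,.2848,.0405],19.8,5)
shot("wrist","w6.png")
E
```

```text
clock: 12.87
tcp_pos: [0.5521, 0.2852, 0.1205]
orientation: [-0.0, 0.576, 0.818, -0.0]
wrist_force: [0.3, 0.2, 0.5]
finger_gap: 0.0853
clock: 13.28
tcp_pos: [0.5492, 0.2838, 0.0832]
orientation: [-0.001, 0.575, 0.818, -0.002]
wrist_force: [0.8, 0.3, -0.1]
finger_gap: 0.0845
clock: 13.7
tcp_pos: [0.551, 0.2853, 0.0859]
orientation: [0.0, 0.575, 0.818, 0.001]
wrist_force: [0.1, 0.5, 0.4]
finger_gap: 0.0851
from [0.551  0.2853 0.0859] 19.8 to [0.5507, 0.2848, 0.0405] 19.8 len/row 0.0091
[[-0.0001,-0.0001,np.float64(0.0114)],[-0.0001,-0.0001,np.float64(0.0114)],[-0.0001,-0.0001,np.float64(0.0114)],[-0.0001,-0.0001,np.float64(0.0114)],[-0.0001,-0.0001,np.float64(0.0114)]] turn -0.0
```

View pics/w6.png

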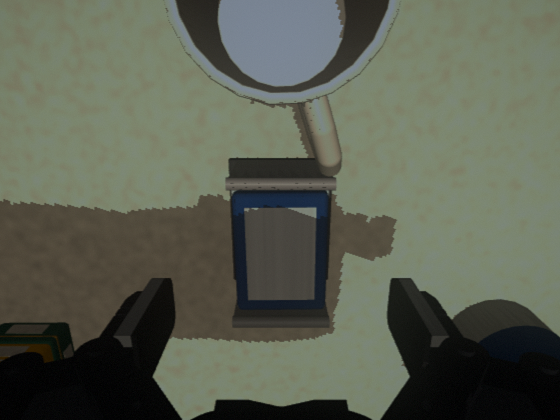

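Blue is centred between the fingers (column ~281), red below is aligned. I'll descend and grip.

```bash
python3 -m creep '{"hand":[85,85,85,85,85],"delta_pos":[[0,0,0.016],[0,0,0.016],[0,0,0.014],[0,0,0.007],[0,0,0.002]],"turn":[0,0,0,0,0]}'
python3 -m creep '{"hand":[85,85,85,85,85],"delta_pos":[[0,0,0],[0,0,0],[0,0,0],[0,0,0],[0,0,0]],"turn":[0,0,0,0,0]}'
```

```text
clock: 14.17
tcp_pos: [0.5496, 0.2848, 0.0397]
orientation: [-0.001, 0.575, 0.818, -0.001]
wrist_force: [-0.1, 0.5, 0.4]
finger_gap: 0.0848
clock: 14.58
tcp_pos: [0.5509, 0.2853, 0.0417]
orientation: [0.0, 0.575, 0.818, 0.0]
wrist_force: [1.0, 0.6, 0.7]
finger_gap: 0.085
```

```bash
python3 -m creep '{"hand":[40,40,40,40,40],"delta_pos":[[0,0,0],[0,0,0],[0,0,0],[0,0,0],[0,0,0]],"turn":[0,0,0,0,0]}' 35
python3 -m creep '{"hand":[40,40,40,40,40],"delta_pos":[[0,0,0],[0,0,-0.005],[0,0,-0.005],[0,0,-0.005],[0,0,0]],"turn":[0,0,0,0,0]}' 35
python3 - <<'E'
from h import *
print(env.get_state()["tcp_pos"].round(4),yawy())
c=shot("scene","s7.png")
I=cv2.imread("pics/s7.png")[200:330,260:440]; cv2.imwrite("pics/s7c.png",cv2.resize(I,None,fx=4,fy=4))
E
```

```text
clock: 15.0
tcp_pos: [0.5507, 0.2853, 0.0413]
orientation: [0.0, 0.575, 0.818, 0.0]
wrist_force: [-0.9, 0.5, 1.5]
finger_gap: 0.0452
clock: 15.42
tcp_pos: [0.5511, 0.2854, 0.0541]
orientation: [0.0, 0.575, 0.818, 0.001]
wrist_force: [-0.6, 0.2, -0.9]
finger_gap: 0.0452
[0.5511 0.2854 0.0541] 19.795604384705904
```

View pics/s7c.png

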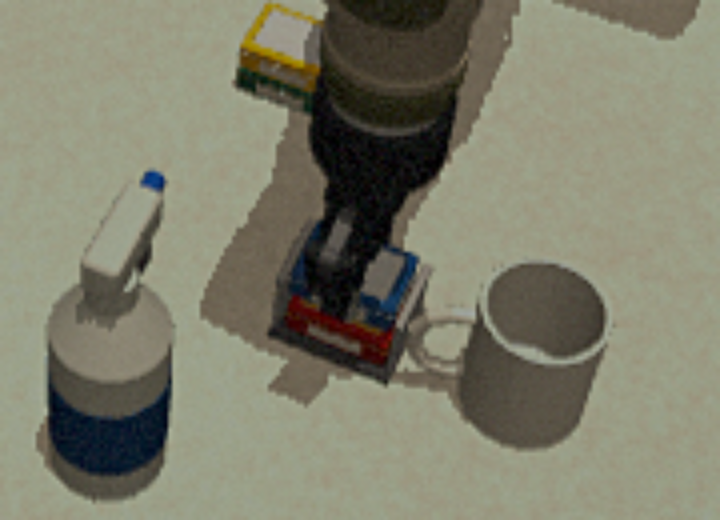

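```bash
python3 -m creep '{"hand":[40,40,40,40,40],"delta_pos":[[0,0,-0.01],[0,0,-0.02],[0,0,-0.02],[0,0,-0.02],[0,0,-0.02]],"turn":[0,0,0,0,0]}' 35
python3 - <<'E'
from h import *
plan([.49,-.12,.125],-13.2,15,[.551,.2853,.127],19.8)
E
```

```text
clock: 15.88
tcp_pos: [0.5504, 0.2851, 0.1262]
orientation: [-0.0, 0.575, 0.818, -0.0]
wrist_force: [0.4, 0.3, -0.8]
finger_gap: 0.0455
from [0.551  0.2853 0.127 ] 19.8 to [0.49, -0.12, 0.125] -13.2 len/row 0.0273
[[-0.0301,-0.0162,np.float64(0.0002)],[-0.0307,-0.0151,np.float64(0.0002)],[-0.0312,-0.0139,np.float64(0.0002)],[-0.0317,-0.0127,np.float64(0.0002)],[-0.0322,-0.0114,np.float64(0.0002)]] turn 0.44
[[-0.0326,-0.0102,np.float64(0.0002)],[-0.033,-0.0089,np.float64(0.0002)],[-0.0333,-0.0077,np.float64(0.0002)],[-0.0336,-0.0064,np.float64(0.0002)],[-0.0338,-0.0051,np.float64(0.0002)]] turn 0.44
[[-0.0339,-0.0038,np.float64(0.0002)],[-0.0341,-0.0025,np.float64(0.0002)],[-0.0341,-0.0012,np.float64(0.0002)],[-0.0342,0.0001,np.float64(0.0002)],[-0.0341,0.0015,np.float64(0.0002)]] turn 0.44
```

```bash
python3 -m creep '{"hand":[40,40,40,40,40],"delta_pos":[[-0.03,-0.016,0],[-0.031,-0.015,0],[-0.031,-0.014,0],[-0.032,-0.013,0],[-0.032,-0.011,0]],"turn":[0.44,0.44,0.44,0.44,0.44]}' 35
python3 -m creep '{"hand":[40,40,40,40,40],"delta_pos":[[-0.033,-0.01,0],[-0.033,-0.009,0],[-0.033,-0.008,0],[-0.034,-0.006,0],[-0.034,-0.005,0]],"turn":[0.44,0.44,0.44,0.44,0.44]}'
python3 -m creep '{"hand":[40,40,40,40,40],"delta_pos":[[-0.034,-0.004,0],[-0.034,-0.002,0],[-0.034,-0.001,0],[-0.034,0,0],[-0.033,0.001,0]],"turn":[0.44,0.44,0.44,0.44,0.44]}'
python3 -m creep '{"hand":[40,40,40,40,40],"delta_pos":[[0,0,0.02],[0,0,0.03],[0,0,0.03],[0,0,0.025],[0,0,0.01]],"turn":[0,0,0,0,0]}'
python3 -m creep '{"hand":[40,40,40,40,40],"delta_pos":[[0,0,0.005],[0,0,0],[0,0,0],[0,0,0],[0,0,0]],"turn":[0,0,0,0,0]}'
```

```text
clock: 16.3
tcp_pos: [0.5299, 0.1489, 0.1256]
orientation: [0.0, 0.651, 0.759, 0.0]
wrist_force: [0.7, -1.1, -1.1]
finger_gap: 0.0455
clock: 16.72
tcp_pos: [0.51, 0.013, 0.1257]
orientation: [0.0, 0.721, 0.693, 0.0]
wrist_force: [0.7, -0.3, -0.3]
finger_gap: 0.0452
clock: 17.13
tcp_pos: [0.4897, -0.121, 0.1257]
orientation: [0.0, 0.784, 0.62, 0.0]
wrist_force: [0.9, 1.3, -1.1]
finger_gap: 0.0454
clock: 17.55
tcp_pos: [0.4882, -0.1191, 0.0309]
orientation: [-0.002, 0.784, 0.621, -0.001]
wrist_force: [-0.7, -0.6, -1.3]
finger_gap: 0.0454
clock: 17.97
tcp_pos: [0.491, -0.1199, 0.0303]
orientation: [0.001, 0.784, 0.621, 0.001]
wrist_force: [1.1, 0.2, -0.4]
finger_gap: 0.0451
```

```bash
python3 -m creep '{"hand":[40,40,40,40,40],"delta_pos":[[0,0,0.006],[0,0,0.006],[0,0,0.004],[0,0,0.001],[0,0,0]],"turn":[0,0,0,0,0]}'
python3 -m creep '{"hand":[40,40,40,40,40],"delta_pos":[[0,0,0.001],[0,0,0.001],[0,0,0],[0,0,0],[0,0,0]],"turn":[0,0,0,0,0]}'
```

```text
clock: 18.38
tcp_pos: [0.4895, -0.1194, 0.0149]
orientation: [-0.001, 0.784, 0.621, -0.0]
wrist_force: [-0.7, 0.2, -1.1]
finger_gap: 0.0452
clock: 18.8
tcp_pos: [0.4901, -0.1197, 0.0139]
orientation: [0.0, 0.784, 0.621, 0.0]
wrist_force: [0.2, -0.2, -1.2]
finger_gap: 0.0453
```

```bash
python3 -m creep '{"hand":[40,40,40,40,40],"delta_pos":[[0,0,0.0013],[0,0,0],[0,0,0],[0,0,0],[0,0,0]],"turn":[0,0,0,0,0]}'
python3 -m creep '{"hand":[52,60,70,85,85],"delta_pos":[[0,0,0],[0,0,0],[0,0,0],[0,0,0],[0,0,-0.01]],"turn":[0,0,0,0,0]}'
python3 -m creep '{"hand":[85,85,85,85,85],"delta_pos":[[0,0,-0.04],[0,0,-0.04],[0,0,-0.03],[0,0,0],[0,0,0]],"turn":[0,-1,-1,-1,-1]}'
python3 -m creep '{"hand":[85,85,85,85,85],"delta_pos":[[0,0,0],[0,0,0],[0,0,0],[0,0,0],[0,0,0]],"turn":[-1,-1,-1,-1,-1]}'
python3 -m creep '{"hand":[85,85,85,85,85],"delta_pos":[[0,0,0],[0,0,0],[0,0,0],[0,0,0],[0,0,0]],"turn":[-1,-1,-1,-1,-1]}'
python3 -m creep '{"hand":[85,85,85,85,85],"delta_pos":[[0.02,0,0],[0.03,0,0],[0.02,0,0],[0,0,0],[0,0,0]],"turn":[-1,-1,-1,-1,0]}'
python3 - <<'E'
from h import *
print(env.get_state()["clock"],env.get_state()["tcp_pos"].round(4),yawy())
for n in ["wrist","top"]:
    c=shot(n,n+"8.png"); P=cloud(c);I=c["pixels"]
    print("blue",rect(P,I,.017,.028,(.49,-.12),.07))
    print("yellow",rect(P,I,.036,.05,(.43,.13),.07))
    print("red",rect(P,I,.022,.034,(.55,.285),.04))
E
```

```text
clock: 19.22
tcp_pos: [0.4903, -0.1198, 0.0133]
orientation: [0.0, 0.784, 0.621, 0.0]
wrist_force: [-0.8, 0.9, 6.1]
finger_gap: 0.0455
clock: 19.63
tcp_pos: [0.4889, -0.1192, 0.0197]
orientation: [-0.001, 0.784, 0.621, -0.001]
wrist_force: [-1.0, 0.3, -0.8]
finger_gap: 0.0847
clock: 20.05
tcp_pos: [0.4917, -0.1203, 0.1116]
orientation: [0.002, 0.662, 0.749, 0.001]
wrist_force: [-0.0, 1.1, -0.6]
finger_gap: 0.0852
clock: 20.47
tcp_pos: [0.4901, -0.1197, 0.1094]
orientation: [0.0, 0.485, 0.875, 0.0]
wrist_force: [0.5, 0.2, 0.9]
finger_gap: 0.085
clock: 20.88
tcp_pos: [0.4901, -0.1197, 0.1094]
orientation: [0.0, 0.284, 0.959, 0.0]
wrist_force: [-0.6, -0.3, -0.8]
finger_gap: 0.0853
clock: 21.3
tcp_pos: [0.44, -0.0928, 0.1093]
orientation: [0.0, 0.114, 0.994, 0.0]
wrist_force: [1.1, -0.5, -0.0]
finger_gap: 0.085
21.3 [ 0.44   -0.0928  0.1093] 76.93015110188556
blue (5857, array([ 490.5, -120.7]), array([64.3, 47.2]), 77.4, 0.0218)
yellow None
red None
blue (135, array([ 494. , -103.2]), array([31.2, 44.6]), 77.0, 0.021)
yellow (390, array([429.7, 130. ]), array([45.3, 64.3]), 19.8, 0.0439)
red (383, array([551.6, 283.5]), array([46.7, 74.4]), 19.8, 0.028)
```

View pics/wrist8.png

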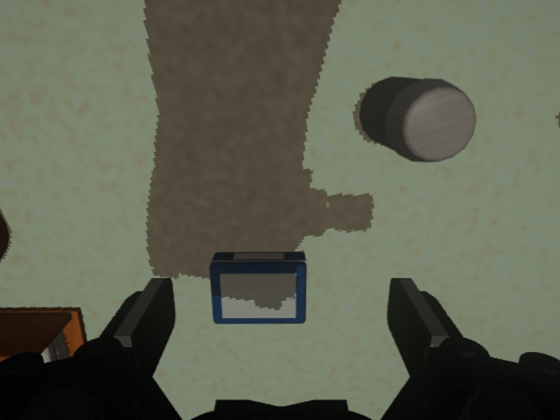

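```bash
python3 - <<'E'
from h import *
plan([.4903,-.1203,.06],77,5)
E
```

```text
from [ 0.4414 -0.0935  0.1095] 76.7 to [0.4903, -0.1203, 0.06] 77 len/row 0.0149
[[-0.0135,-0.0037,np.float64(0.0124)],[-0.0134,-0.0037,np.float64(0.0124)],[-0.0134,-0.0037,np.float64(0.0124)],[-0.0134,-0.0038,np.float64(0.0124)],[-0.0134,-0.0038,np.float64(0.0124)]] turn -0.014
```

```bash
python3 -m creep '{"hand":[85,85,85,85,85],"delta_pos":[[-0.0135,-0.0037,0.0124],[-0.0135,-0.0037,0.0124],[-0.0134,-0.0037,0.0124],[-0.0134,-0.0037,0.0124],[-0.0134,-0.0037,0.0124]],"turn":[-0.06,0,0,0,0]}'
python3 -m creep '{"hand":[85,85,85,85,85],"delta_pos":[[0,0,0],[0,0,0],[0,0,0],[0,0,0],[0,0,0]],"turn":[0,0,0,0,0]}'
python3 - <<'E'
from h import *
shot("wrist","w9.png")
plan([.4903,-.1203,.0175],77,5)
E
```

```text
clock: 21.82
tcp_pos: [0.4912, -0.1205, 0.0589]
orientation: [0.0, 0.114, 0.994, -0.0]
wrist_force: [0.5, 0.1, -0.3]
finger_gap: 0.0851
clock: 22.23
tcp_pos: [0.4898, -0.1196, 0.0599]
orientation: [0.0, 0.113, 0.994, -0.0]
wrist_force: [-0.5, 0.3, 0.4]
finger_gap: 0.0849
from [ 0.4898 -0.1196  0.0599] 77.1 to [0.4903, -0.1203, 0.0175] 77 len/row 0.0085
[[-0.0002,-0.0001,np.float64(0.0106)],[-0.0002,-0.0001,np.float64(0.0106)],[-0.0002,-0.0001,np.float64(0.0106)],[-0.0002,-0.0001,np.float64(0.0106)],[-0.0002,-0.0001,np.float64(0.0106)]] turn 0.003
```

View pics/w9.png

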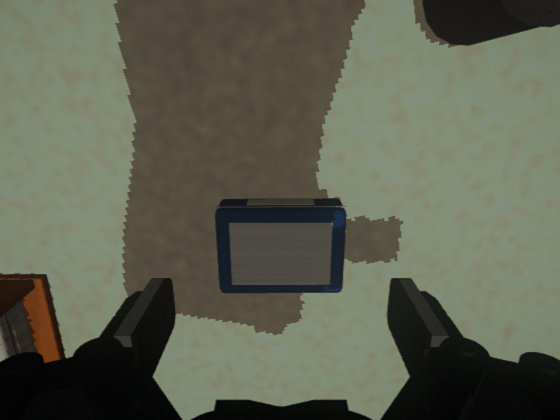

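Centred (tin spans columns 216–345). Descend, grip and lift.

```bash
python3 -m creep '{"hand":[85,85,85,85,85],"delta_pos":[[-0.0008,-0.0006,0.012],[0,0,0.016],[0,0,0.015],[0,0,0.008],[0,0,0.002]],"turn":[0,0,0,0,0]}'
python3 -m creep '{"hand":[85,85,85,85,85],"delta_pos":[[0,0,0],[0,0,0],[0,0,0],[0,0,0],[0,0,0]],"turn":[0,0,0,0,0]}'
python3 -m creep '{"hand":[58,58,58,58,58],"delta_pos":[[0,0,0],[0,0,0],[0,0,0],[0,0,0],[0,0,0]],"turn":[0,0,0,0,0]}' 35
python3 -m creep '{"hand":[58,58,58,58,58],"delta_pos":[[0,0,-0.005],[0,0,-0.02],[0,0,-0.03],[0,0,-0.04],[0,0,-0.04]],"turn":[0,0,0,0,0]}' 35
python3 - <<'E'
from h import *
shot("wrist","w10.png");print(env.get_state()["tcp_pos"].round(4),yawy())
c=shot("top","top10.png");P=cloud(c);I=c["pixels"]
I=cv2.imread("pics/top10.png")[160:280,340:460]; cv2.imwrite("pics/top10c.png",cv2.resize(I,None,fx=5,fy=5))
P=cloud(c)
E
```

```text
clock: 22.7
tcp_pos: [0.4892, -0.1198, 0.0154]
orientation: [-0.001, 0.112, 0.994, 0.0]
wrist_force: [0.4, -0.2, 0.1]
finger_gap: 0.0851
clock: 23.12
tcp_pos: [0.4908, -0.1205, 0.0173]
orientation: [0.001, 0.112, 0.994, -0.0]
wrist_force: [0.6, -0.3, -0.5]
finger_gap: 0.0848
clock: 23.53
tcp_pos: [0.4906, -0.1204, 0.0173]
orientation: [0.0, 0.112, 0.994, -0.0]
wrist_force: [-0.7, -0.5, 5.6]
finger_gap: 0.0633
clock: 23.95
tcp_pos: [0.4892, -0.1199, 0.1251]
orientation: [-0.001, 0.112, 0.994, 0.0]
wrist_force: [1.0, 0.2, -1.5]
finger_gap: 0.0629
[ 0.493  -0.1213  0.1319] 77.10129164529951
```

View pics/w10.png

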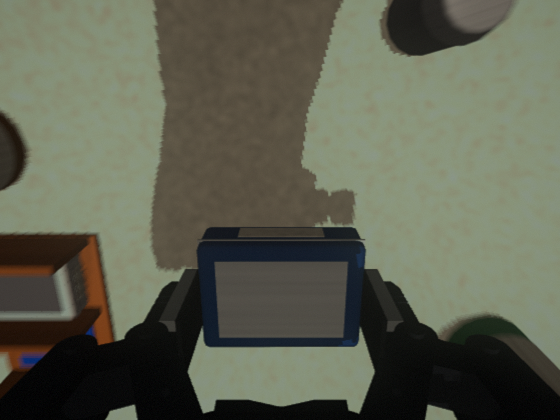

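View pics/top10c.png

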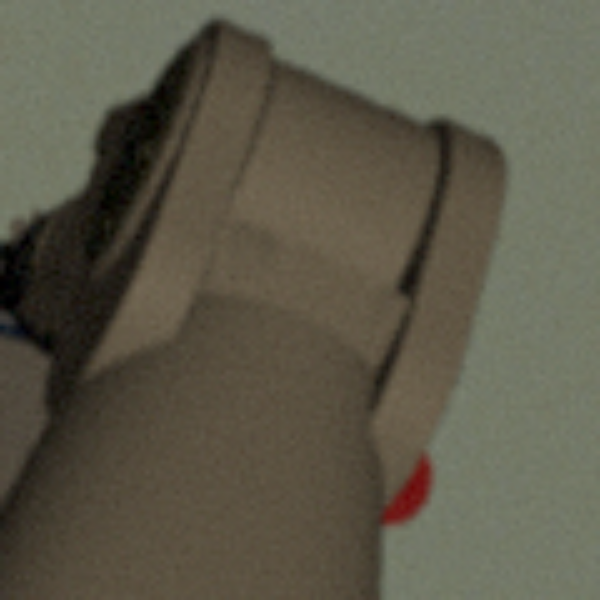

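```bash
python3 - <<'E'
from h import *
plan([.63,-.335,.165],77,10)
E
```

```text
from [ 0.4936 -0.1216  0.1298] 77.1 to [0.63, -0.335, 0.165] 77 len/row 0.0256
[[-0.0226,-0.0222,np.float64(-0.0044)],[-0.0226,-0.0222,np.float64(-0.0044)],[-0.0226,-0.0222,np.float64(-0.0044)],[-0.0226,-0.0222,np.float64(-0.0044)],[-0.0226,-0.0222,np.float64(-0.0044)]] turn 0.002
[[-0.0226,-0.0222,np.float64(-0.0044)],[-0.0226,-0.0222,np.float64(-0.0044)],[-0.0226,-0.0222,np.float64(-0.0044)],[-0.0226,-0.0222,np.float64(-0.0044)],[-0.0226,-0.0222,np.float64(-0.0044)]] turn 0.002
```

```bash
python3 -m creep '{"hand":[58,58,58,58,58],"delta_pos":[[-0.0226,-0.022,-0.01],[-0.0226,-0.022,-0.01],[-0.0226,-0.022,-0.01],[-0.0226,-0.022,-0.01],[-0.0226,-0.022,-0.005]],"turn":[0,0,0,0,0]}' 35
python3 -m creep '{"hand":[58,58,58,58,58],"delta_pos":[[-0.0226,-0.022,0],[-0.0226,-0.022,0],[-0.0226,-0.022,0],[-0.0226,-0.022,0],[-0.0226,-0.022,0]],"turn":[0,0,0,0,0]}' 35
python3 -m creep '{"hand":[58,58,58,58,58],"delta_pos":[[0,0,0],[0,0,0],[0,0,0],[0,0,0],[0,0,0]],"turn":[0,0,0,0,0]}' 35
python3 - <<'E'
from h import *
c=shot("wrist","w11.png");print(env.get_state()["tcp_pos"].round(4),yawy())
P=cloud(c);I=c["pixels"]
print("walls",rect(P,I,.047,.06,(.53,-.31),.11))
print("liner",rect(P,I,.003,.02,(.56,-.32),.05,lambda k:(k[...,2]>k[...,0]+30)))
print("white",rect(P,I,.022,.034,(.505,-.3),.035))
m=(P[...,2]>.045)&(P[...,2]<.06)&(np.hypot(P[...,0]-.53,P[...,1]+.31)<.11)
n,lab,st,ce=cv2.connectedComponentsWithStats(m.astype(np.uint8))
for i in range(1,n):
    if st[i,4]>60:
        q=P[lab==i]; print(st[i], [np.round(v,1) for v in cv2.minAreaRect((q[:,:2]*1000).astype(np.float32))], q[:,2].mean().round(4))
E
```

```text
clock: 24.47
tcp_pos: [0.5593, -0.2272, 0.1608]
orientation: [-0.0, 0.112, 0.994, 0.0]
wrist_force: [0.1, -0.5, -1.3]
finger_gap: 0.063
clock: 24.88
tcp_pos: [0.6274, -0.3331, 0.1592]
orientation: [-0.001, 0.112, 0.994, 0.001]
wrist_force: [0.6, -0.3, -0.3]
finger_gap: 0.0628
clock: 25.3
tcp_pos: [0.6269, -0.3312, 0.1609]
orientation: [-0.0, 0.112, 0.994, 0.0]
wrist_force: [0.3, -0.8, 0.2]
finger_gap: 0.063
[ 0.627  -0.3313  0.1612] 77.13956025331882
walls (2789, array([ 561. , -318.9]), array([79.8, 63.5]), 77.1, 0.0527)
liner (5187, array([ 561.3, -318.7]), array([61.4, 43.8]), 77.2, 0.0079)
white (4266, array([ 518.8, -307.7]), array([61.1, 35.7]), 77.3, 0.028)
[ 210   48  135   12 1602] [array([ 533. , -312.5]), array([79.8,  6.1]), np.float64(77.1)] 0.0524
[ 216  144  124   11 1329] [array([ 589.1, -325.2]), array([79.4,  5.9]), np.float64(77.2)] 0.0519
```

View pics/w11.png

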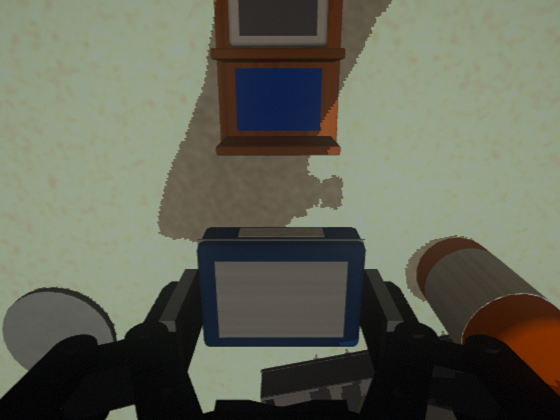

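```bash
python3 - <<'E'
from h import *
c=env.read_camera("wrist");P=cloud(c);I=c["pixels"]
print(env.get_state()["tcp_pos"].round(4),yawy())
m=(P[...,2]>.14)&(P[...,2]<.19)&(np.hypot(P[...,0]-.627,P[...,1]+.331)<.08)
print(np.median(P[m][:,2]))
sub=P[250:340,215:345]; print(np.nanmedian(sub[...,2]))
z=np.nanmedian(sub[...,2]); Q=P[225:350,200:362].reshape(-1,3); q=Q[abs(Q[:,2]-z)<.003]
print([np.round(v,1) for v in cv2.minAreaRect((q[:,:2]*1000).astype(np.float32))],len(q), np.linalg.lstsq(np.c_[q[:,:2],np.ones(len(q))],q[:,2],rcond=None)[0])
plan([.561,-.3188,.12],77.15,5)
E
```

```text
[ 0.6271 -0.3315  0.1613] 77.13704212255448
0.16569088269674928
0.16573841918192228
[array([ 627.1, -332. ]), array([63.9, 46.8]), np.float64(77.1)] 16509 [ 0.00652796 -0.00073432  0.16126425]
from [ 0.6271 -0.3315  0.1613] 77.1 to [0.561, -0.3188, 0.12] 77.15 len/row 0.0158
[[0.0168,-0.0006,np.float64(0.0103)],[0.0168,-0.0006,np.float64(0.0103)],[0.0168,-0.0006,np.float64(0.0103)],[0.0168,-0.0006,np.float64(0.0103)],[0.0168,-0.0006,np.float64(0.0103)]] turn -0.001
```

```bash
python3 -m creep '{"hand":[58,58,58,58,58],"delta_pos":[[0.0168,-0.0002,0.01],[0.0168,-0.0002,0.01],[0.0168,-0.0002,0.01],[0.0168,-0.0002,0.01],[0.0168,-0.0002,0.01]],"turn":[0,0,0,0,0]}' 35
python3 -m creep '{"hand":[58,58,58,58,58],"delta_pos":[[0,0,0.02],[0,0,0.02],[0,0,0.009],[0,0,0],[0,0,0]],"turn":[0,0,0,0,0]}' 35
python3 -m creep '{"hand":[58,58,58,58,58],"delta_pos":[[0,0,0],[0,0,0],[0,0,0],[0,0,0],[0,0,0]],"turn":[0,0,0,0,0]}' 35
python3 - <<'E'
from h import *
c=shot("wrist","w12.png")
plan([.561,-.3188,.0265],77.15,5)
E
```

```text
clock: 25.82
tcp_pos: [0.5609, -0.3174, 0.121]
orientation: [0.0, 0.112, 0.994, -0.0]
wrist_force: [-0.0, -0.2, -0.7]
finger_gap: 0.0632
clock: 26.23
tcp_pos: [0.5616, -0.3177, 0.0818]
orientation: [-0.0, 0.112, 0.994, 0.0]
wrist_force: [0.2, -0.2, -1.0]
finger_gap: 0.0627
clock: 26.65
tcp_pos: [0.5618, -0.3182, 0.082]
orientation: [0.0, 0.112, 0.994, -0.0]
wrist_force: [-0.8, 0.7, -1.3]
finger_gap: 0.063
from [ 0.5618 -0.3181  0.0819] 77.1 to [0.561, -0.3188, 0.0265] 77.15 len/row 0.0111
[[0.0002,-0.0002,np.float64(0.0138)],[0.0002,-0.0002,np.float64(0.0138)],[0.0002,-0.0002,np.float64(0.0138)],[0.0002,-0.0002,np.float64(0.0138)],[0.0002,-0.0002,np.float64(0.0138)]] turn -0.002
```

View pics/w12.png

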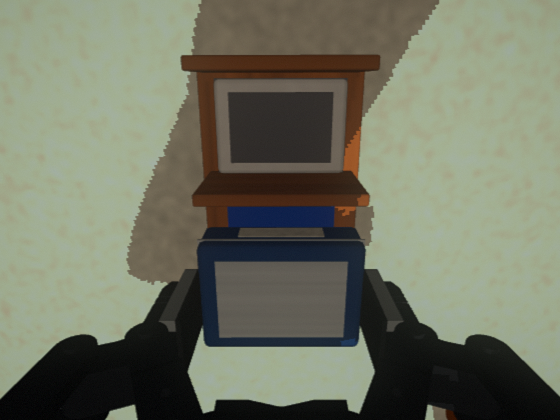

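```bash
python3 -m creep '{"hand":[58,58,58,58,58],"delta_pos":[[0.0008,-0.0007,0.004],[0,0,0.006],[0,0,0.008],[0,0,0.008],[0,0,0.008]],"turn":[0,0,0,0,0]}' 35
python3 -m creep '{"hand":[58,58,58,58,58],"delta_pos":[[0,0,0.008],[0,0,0.008],[0,0,0.007],[0,0,0.005],[0,0,0.003]],"turn":[0,0,0,0,0]}' 35
python3 -m creep '{"hand":[58,58,58,58,58],"delta_pos":[[0,0,0],[0,0,0],[0,0,0],[0,0,0],[0,0,0]],"turn":[0,0,0,0,0]}' 35
```

```text
clock: 27.12
tcp_pos: [0.5606, -0.3183, 0.0533]
orientation: [-0.0, 0.112, 0.994, 0.0]
wrist_force: [0.2, -1.3, -1.1]
finger_gap: 0.0625
clock: 27.53
tcp_pos: [0.5606, -0.3182, 0.0287]
orientation: [-0.0, 0.112, 0.994, 0.0]
wrist_force: [-0.3, 0.2, 0.4]
finger_gap: 0.0626
clock: 27.95
tcp_pos: [0.5611, -0.3186, 0.0301]
orientation: [0.0, 0.112, 0.994, -0.0]
wrist_force: [0.5, -0.2, -1.8]
finger_gap: 0.0628
```

```bash
python3 -m creep '{"hand":[58,58,58,58,58],"delta_pos":[[0,0,0.002],[0,0,0.0015],[0,0,0.001],[0,0,0],[0,0,0]],"turn":[0,0,0,0,0]}' 35
python3 -m creep '{"hand":[58,58,58,58,58],"delta_pos":[[0,0,0.001],[0,0,0.0005],[0,0,0],[0,0,0],[0,0,0]],"turn":[0,0,0,0,0]}' 35
```

```text
clock: 28.37
tcp_pos: [0.5608, -0.3184, 0.0259]
orientation: [-0.0, 0.112, 0.994, 0.0]
wrist_force: [-0.3, -0.2, -0.6]
finger_gap: 0.0632
clock: 28.78
tcp_pos: [0.5609, -0.3186, 0.0253]
orientation: [0.0, 0.112, 0.994, -0.0]
wrist_force: [-1.9, 1.6, 4.7]
finger_gap: 0.0626
```

```bash
python3 -m creep '{"hand":[66,72,80,85,85],"delta_pos":[[0,0,0],[0,0,0],[0,0,0],[0,0,0],[0,0,-0.005]],"turn":[0,0,0,0,0]}'
python3 -m creep '{"hand":[85,85,85,85,85],"delta_pos":[[0,0,-0.01],[0,0,-0.03],[0,0,-0.04],[0,0,-0.04],[0,0,-0.03]],"turn":[0,0,0,0,0]}'
python3 -m creep '{"hand":[85,85,85,85,85],"delta_pos":[[-0.02,0,-0.01],[-0.03,0,0],[-0.03,0,0],[0,0,0],[0,0,0]],"turn":[0,0,0,0,0]}'
python3 - <<'E'
from h import *
s=env.get_state();print(s["clock"],s["tcp_pos"].round(4),yawy())
c=shot("wrist","w13.png");P=cloud(c);I=c["pixels"]
print("blue",rect(P,I,.024,.036,(.561,-.3188),.045,))
print("white",rect(P,I,.022,.036,(.505,-.3),.04))
plan([.50,-.12,.17],35,10)
plan([.43,.13,.11],19.6,10,[.5,-.12,.17],35)
E
```

```text
clock: 29.2
tcp_pos: [0.5603, -0.318, 0.0279]
orientation: [-0.001, 0.112, 0.994, 0.0]
wrist_force: [-0.6, 0.3, -0.5]
finger_gap: 0.0848
clock: 29.62
tcp_pos: [0.5615, -0.3189, 0.1524]
orientation: [0.001, 0.112, 0.994, -0.001]
wrist_force: [0.2, 0.5, -0.0]
finger_gap: 0.0847
clock: 30.03
tcp_pos: [0.6239, -0.3328, 0.1567]
orientation: [0.0, 0.112, 0.994, -0.0]
wrist_force: [0.1, 0.5, -0.0]
finger_gap: 0.0851
30.0333 [ 0.6239 -0.3328  0.1567] 77.13056187502414
blue (8248, array([ 552.1, -316.7]), array([73.2, 71.5]), 77.2, 0.0298)
white (5293, array([ 520.8, -309.7]), array([64.3, 44.2]), 77.1, 0.028)
from [ 0.6231 -0.3325  0.1567] 77.1 to [0.5, -0.12, 0.17] 35 len/row 0.0246
[[0.0209,0.0225,np.float64(-0.0017)],[0.0225,0.0209,np.float64(-0.0017)],[0.024,0.0192,np.float64(-0.0017)],[0.0253,0.0173,np.float64(-0.0017)],[0.0265,0.0154,np.float64(-0.0017)]] turn 0.842
[[0.0276,0.0134,np.float64(-0.0017)],[0.0285,0.0114,np.float64(-0.0017)],[0.0293,0.0093,np.float64(-0.0017)],[0.0299,0.0071,np.float64(-0.0017)],[0.0303,0.0049,np.float64(-0.0017)]] turn 0.842
from [ 0.5  -0.12  0.17] 35 to [0.43, 0.13, 0.11] 19.6 len/row 0.0266
[[0.0306,0.0108,np.float64(0.0075)],[0.0309,0.0099,np.float64(0.0075)],[0.0312,0.0091,np.float64(0.0075)],[0.0314,0.0083,np.float64(0.0075)],[0.0316,0.0074,np.float64(0.0075)]] turn 0.308
[[0.0318,0.0066,np.float64(0.0075)],[0.0319,0.0057,np.float64(0.0075)],[0.0321,0.0048,np.float64(0.0075)],[0.0322,0.004,np.float64(0.0075)],[0.0323,0.0031,np.float64(0.0075)]] turn 0.308
```

View pics/w13.png

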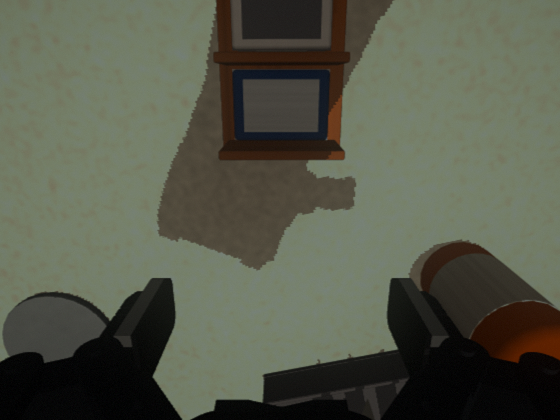

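Blue lies flat in its bay (pixels 235–330, rows 70–140; top at 30 mm). Now back for green and yellow.

```bash
python3 -m creep '{"hand":[85,85,85,85,85],"delta_pos":[[0.021,0.0225,-0.002],[0.0225,0.021,-0.002],[0.024,0.019,-0.002],[0.0255,0.0175,-0.002],[0.0265,0.0155,-0.002]],"turn":[0.84,0.84,0.84,0.84,0.84]}'
python3 -m creep '{"hand":[85,85,85,85,85],"delta_pos":[[0.0275,0.0135,-0.001],[0.0285,0.0115,-0.001],[0.0295,0.009,-0.001],[0.03,0.007,-0.001],[0.0305,0.005,0]],"turn":[0.84,0.84,0.84,0.84,0.84]}'
python3 -m creep '{"hand":[85,85,85,85,85],"delta_pos":[[0.0305,0.011,0.003],[0.031,0.01,0.003],[0.031,0.009,0.005],[0.0315,0.0085,0.005],[0.0315,0.0075,0.01]],"turn":[0.31,0.31,0.31,0.31,0.31]}'
python3 -m creep '{"hand":[85,85,85,85,85],"delta_pos":[[0.032,0.0065,0.01],[0.032,0.0055,0.01],[0.032,0.005,0.01],[0.032,0.004,0.01],[0.0325,0.003,0.01]],"turn":[0.31,0.31,0.31,0.31,0.31]}'
python3 -m creep '{"hand":[85,85,85,85,85],"delta_pos":[[0,0,0],[0,0,0],[0,0,0],[0,0,0],[0,0,0]],"turn":[0,0,0,0,0]}'
python3 - <<'E'
from h import *
c=shot("wrist","w14.png");P=cloud(c);I=c["pixels"]
print("yellow",rect(P,I,.036,.05,(.43,.13),.045))
plan([.4298,.1298,.06],19.6,5)
c=shot("top","top14.png");P=cloud(c);I=c["pixels"]
print("yellow",rect(P,I,.036,.05,(.43,.13),.05))
print("blue",rect(P,I,.022,.036,(.561,-.3188),.04,lambda k:abs(k[...,0]-k[...,2])<200))
print("red",rect(P,I,.022,.034,(.55,.285),.038,lambda k:k[...,0]>k[...,2]+20))
E
```

```text
clock: 30.5
tcp_pos: [0.5596, -0.2251, 0.1652]
orientation: [-0.0, 0.294, 0.956, 0.0]
wrist_force: [-0.2, 0.1, -0.5]
finger_gap: 0.085
clock: 30.92
tcp_pos: [0.4977, -0.1188, 0.1685]
orientation: [0.0, 0.463, 0.886, 0.0]
wrist_force: [0.0, -0.3, -0.7]
finger_gap: 0.0852
clock: 31.33
tcp_pos: [0.4637, 0.0062, 0.1481]
orientation: [0.001, 0.521, 0.854, 0.0]
wrist_force: [1.1, 0.6, -0.1]
finger_gap: 0.0847
clock: 31.75
tcp_pos: [0.4281, 0.131, 0.1073]
orientation: [0.0, 0.577, 0.817, 0.0]
wrist_force: [0.9, 0.8, -0.3]
finger_gap: 0.0853
clock: 32.17
tcp_pos: [0.4303, 0.1294, 0.1078]
orientation: [0.0, 0.577, 0.817, 0.0]
wrist_force: [-0.2, -0.0, -0.9]
finger_gap: 0.0851
yellow (8659, array([430.4, 129.5]), array([46.4, 63.9]), 19.4, 0.0438)
from [0.4303 0.1294 0.1077] 19.5 to [0.4298, 0.1298, 0.06] 19.6 len/row 0.0095
[[0.0001,-0.0001,np.float64(0.0119)],[0.0001,-0.0001,np.float64(0.0119)],[0.0001,-0.0001,np.float64(0.0119)],[0.0001,-0.0001,np.float64(0.0119)],[0.0001,-0.0001,np.float64(0.0119)]] turn -0.004
yellow None
blue (400, array([ 554.5, -316.8]), array([64.9, 65.1]), 77.5, 0.0295)
red (362, array([550.1, 287. ]), array([46.8, 65.9]), 20.3, 0.0278)
```

View pics/w14.png

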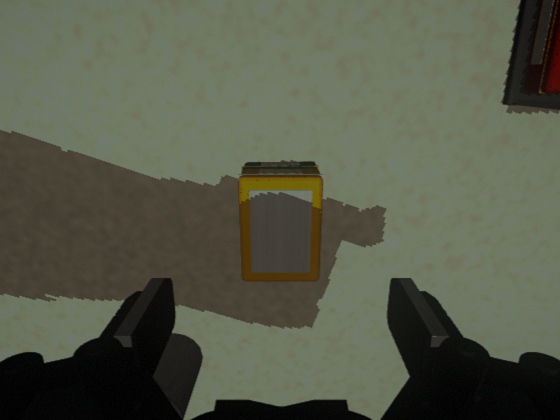

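View pics/top14.png

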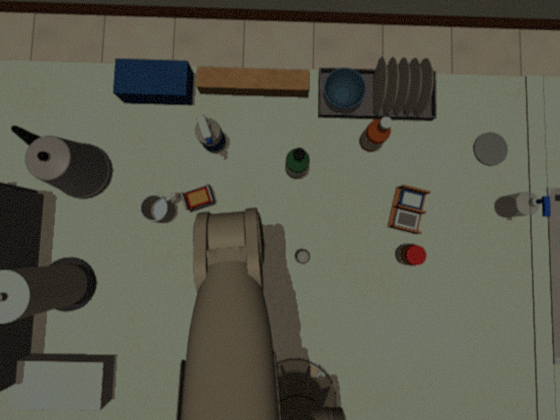

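```bash
python3 -m creep '{"hand":[85,85,85,85,85],"delta_pos":[[0,0,0.02],[0,0,0.03],[0,0,0.03],[0,0,0.022],[0,0,0.01]],"turn":[0,0,0,0,0]}'
python3 -m creep '{"hand":[85,85,85,85,85],"delta_pos":[[0,0,0.003],[0,0,0.001],[0,0,0],[0,0,0],[0,0,0]],"turn":[0,0,0,0,0]}'
python3 - <<'E'
from h import *
plan([.4300,.1297,.0145],19.5,1); shot("wrist","w15.png")
E
```

```text
clock: 32.68
tcp_pos: [0.4284, 0.1296, 0.0157]
orientation: [-0.001, 0.577, 0.817, -0.001]
wrist_force: [-0.6, -0.4, -0.2]
finger_gap: 0.0849
clock: 33.1
tcp_pos: [0.4307, 0.1304, 0.0154]
orientation: [0.001, 0.577, 0.817, 0.001]
wrist_force: [0.2, 0.2, 0.1]
finger_gap: 0.0849
from [0.4307 0.1304 0.0154] 19.6 to [0.43, 0.1297, 0.0145] 19.5 len/row 0.0014
[[-0.0005,-0.0012,np.float64(0.0012)]] turn 0.018
```

View pics/w15.png

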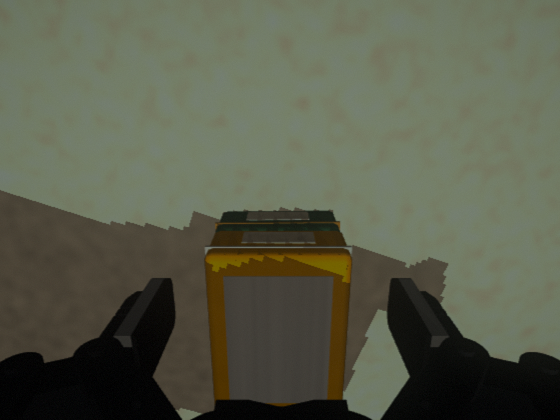

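```bash
python3 -m creep '{"hand":[40,40,40,40,40],"delta_pos":[[0,0,0.0005],[0,0,0],[0,0,0],[0,0,0],[0,0,0]],"turn":[0,0,0,0,0]}' 35
python3 -m creep '{"hand":[40,40,40,40,40],"delta_pos":[[0,0,-0.005],[0,0,-0.03],[0,0,-0.04],[0,0,-0.04],[0,0,-0.03]],"turn":[0,0,0,0,0]}' 35
python3 -m creep '{"hand":[40,40,40,40,40],"delta_pos":[[0,0,0],[0,0,0],[0,0,0],[0,0,0],[0,0,0]],"turn":[0,0,0,0,0]}' 35
python3 - <<'E'
from h import *
s=env.get_state();print(s["tcp_pos"].round(4),yawy())
c=shot("wrist","w16.png");P=cloud(c);I=c["pixels"]
sub=P[300:380,240:320]; z=np.nanmedian(sub[...,2]); Q=P[225:400,190:372].reshape(-1,3); q=Q[abs(Q[:,2]-z)<.003]
print(z,[np.round(v,1) for v in cv2.minAreaRect((q[:,:2]*1000).astype(np.float32))],len(q))
plan([.505,.19,.135],19.75,5)
E
```

```text
clock: 33.57
tcp_pos: [0.4299, 0.1304, 0.0143]
orientation: [0.0, 0.576, 0.817, 0.0]
wrist_force: [-0.3, -0.1, 2.9]
finger_gap: 0.046
clock: 33.98
tcp_pos: [0.4297, 0.1303, 0.1321]
orientation: [0.0, 0.576, 0.817, 0.0]
wrist_force: [0.6, -0.2, -1.9]
finger_gap: 0.0457
clock: 34.4
tcp_pos: [0.4284, 0.1301, 0.1284]
orientation: [-0.001, 0.576, 0.817, -0.001]
wrist_force: [0.5, 0.3, -2.1]
finger_gap: 0.0455
[0.4284 0.1301 0.1284] 19.591009263169926
0.15811869218761412 [array([427.7, 132.8]), array([58.5, 57.3]), np.float64(18.4)] 21471
from [0.4286 0.1302 0.1286] 19.6 to [0.505, 0.19, 0.135] 19.75 len/row 0.0194
[[0.0077,0.023,np.float64(-0.0016)],[0.0077,0.023,np.float64(-0.0016)],[0.0077,0.023,np.float64(-0.0016)],[0.0077,0.023,np.float64(-0.0016)],[0.0076,0.023,np.float64(-0.0016)]] turn -0.006
```

View pics/w16.png

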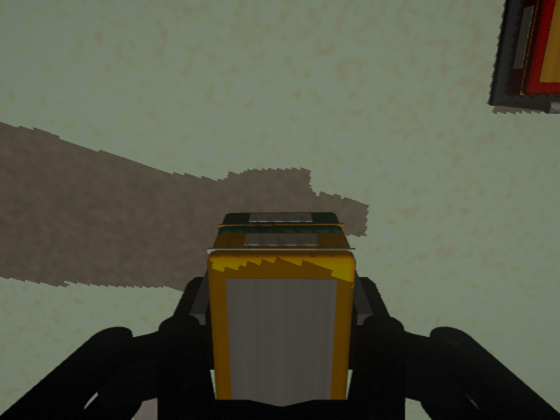

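```bash
python3 - <<'E'
from h import *
plan([.57,.23,.13],19.75,10)
E
```

```text
from [0.4286 0.1302 0.1286] 19.6 to [0.57, 0.23, 0.13] 19.75 len/row 0.0173
[[0.0058,0.0208,np.float64(-0.0002)],[0.0058,0.0208,np.float64(-0.0002)],[0.0058,0.0208,np.float64(-0.0002)],[0.0058,0.0208,np.float64(-0.0002)],[0.0058,0.0208,np.float64(-0.0002)]] turn -0.003
[[0.0058,0.0208,np.float64(-0.0002)],[0.0058,0.0208,np.float64(-0.0002)],[0.0058,0.0208,np.float64(-0.0002)],[0.0058,0.0208,np.float64(-0.0002)],[0.0058,0.0208,np.float64(-0.0002)]] turn -0.003
```

```bash
python3 -m creep '{"hand":[40,40,40,40,40],"delta_pos":[[0.003,0.011,0],[0.006,0.022,0],[0.006,0.022,0],[0.006,0.022,0],[0.006,0.022,0]],"turn":[0,0,0,0,0]}' 35
python3 -m creep '{"hand":[40,40,40,40,40],"delta_pos":[[0.006,0.022,0],[0.006,0.022,0],[0.006,0.022,0],[0.006,0.022,0],[0.006,0.022,0]],"turn":[0,0,0,0,0]}' 35
python3 -m creep '{"hand":[40,40,40,40,40],"delta_pos":[[0,0,0],[0,0,0],[0,0,0],[0,0,0],[0,0,0]],"turn":[0,0,0,0,0]}' 35
python3 - <<'E'
from h import *
s=env.get_state();print(s["tcp_pos"].round(4),yawy())
c=shot("wrist","w17.png");P=cloud(c);I=c["pixels"]
print("red",rect(P,I,.022,.034,(.55,.285),.05,lambda k:k[...,0]>k[...,2]+20))
print("redall",rect(P,I,.022,.034,(.55,.285),.04))
print("walls",rect(P,I,.048,.058,(.55,.285),.07))
E
```

```text
clock: 34.87
tcp_pos: [0.4981, 0.178, 0.1294]
orientation: [-0.0, 0.577, 0.817, -0.0]
wrist_force: [0.4, -0.1, -1.5]
finger_gap: 0.0452
clock: 35.28
tcp_pos: [0.5729, 0.2303, 0.129]
orientation: [-0.0, 0.576, 0.817, -0.0]
wrist_force: [1.2, 0.4, -2.2]
finger_gap: 0.0454
clock: 35.7
tcp_pos: [0.5713, 0.229, 0.1299]
orientation: [-0.0, 0.577, 0.817, -0.0]
wrist_force: [-1.1, 0.6, -1.2]
finger_gap: 0.0454
[0.5713 0.229  0.1299] 19.575544654868487
red (7978, array([551.4, 284.8]), array([46.4, 64. ]), 19.6, 0.0279)
redall (8313, array([551.7, 284.1]), array([46.4, 70.6]), 19.8, 0.0279)
walls (2244, array([550.5, 288.1]), array([51.1, 87.6]), 19.3, 0.0538)
```

View pics/w17.png

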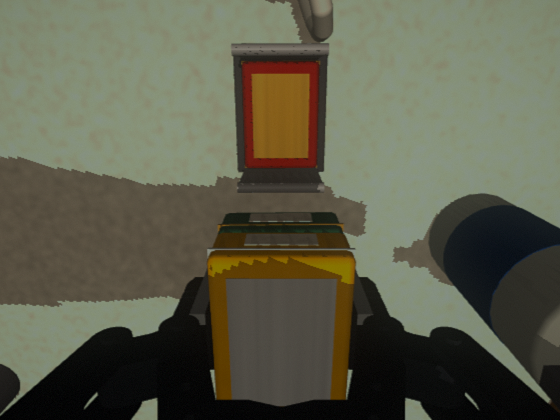

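```bash
python3 - <<'E'
from h import *
c=env.read_camera("wrist");P=cloud(c)
o=np.array([.5514,.2848]);a=np.radians(19.65);ex=np.array([np.cos(a),np.sin(a)]);ey=np.array([-ex[1],ex[0]])
L=P[...,:2]-o; u=L@ex; v=L@ey
m=(P[...,2]>.051)&(P[...,2]<.057)&(abs(u)<.022)&(abs(v)<.05)
for s in (1,-1):
    w=v[m&(v*s>0)]; print(s,np.percentile(w,[1,5,50,95,99]).round(4),len(w))
for z0,z1 in((.025,.031),):
    k=(P[...,2]>z0)&(P[...,2]<z1)&(abs(u)<.02)&(abs(v)<.034); print(np.percentile(v[k],[.5,99.5]),np.percentile(u[(P[...,2]>z0)&(P[...,2]<z1)&(abs(v)<.02)&(abs(u)<.03)],[.5,99.5]))
s=env.get_state()
plan([.5512,.2853,.13],19.65,5)
E
```

```text
1 [0.0336 0.0336 0.0363 0.0394 0.0429] 1120
-1 [-0.0404 -0.0401 -0.0369 -0.0346 -0.0344] 814
[-0.03114042  0.03182748] [-0.02265295  0.02255521]
from [0.5716 0.2291 0.1302] 19.6 to [0.5512, 0.2853, 0.13] 19.65 len/row 0.012
[[0.015,-0.0001,np.float64(0.0001)],[0.015,-0.0001,np.float64(0.0001)],[0.015,-0.0001,np.float64(0.0001)],[0.015,-0.0001,np.float64(0.0001)],[0.015,-0.0001,np.float64(0.0001)]] turn -0.003
```

```bash
python3 -m creep '{"hand":[40,40,40,40,40],"delta_pos":[[0.01,0,0],[0.018,0,0],[0.019,0,0.005],[0.018,0,0.015],[0.0102,-0.0001,0.015]],"turn":[0,0,0,0,0]}' 35
python3 -m creep '{"hand":[40,40,40,40,40],"delta_pos":[[0,0,0.012],[0,0,0],[0,0,0],[0,0,0],[0,0,0]],"turn":[0,0,0,0,0]}' 35
python3 -m creep '{"hand":[40,40,40,40,40],"delta_pos":[[0,0,0],[0,0,0],[0,0,0],[0,0,0],[0,0,0]],"turn":[0,0,0,0,0]}' 35
python3 - <<'E'
from h import *
c=shot("wrist","w18.png")
plan([.5513,.2852,.0445],19.65,1)
E
```

```text
clock: 36.22
tcp_pos: [0.5508, 0.2888, 0.1016]
orientation: [0.0, 0.576, 0.818, 0.001]
wrist_force: [-0.4, -0.4, -2.2]
finger_gap: 0.0457
clock: 36.63
tcp_pos: [0.5524, 0.2856, 0.0929]
orientation: [0.0, 0.577, 0.817, 0.0]
wrist_force: [0.0, -0.2, -1.8]
finger_gap: 0.046
clock: 37.05
tcp_pos: [0.5519, 0.2859, 0.0926]
orientation: [0.0, 0.577, 0.817, 0.0]
wrist_force: [0.3, 0.4, -2.4]
finger_gap: 0.0458
from [0.5518 0.2859 0.0926] 19.6 to [0.5513, 0.2852, 0.0445] 19.65 len/row 0.0481
[[-0.0006,-0.0009,np.float64(0.0602)]] turn -0.013
```

View pics/w18.png

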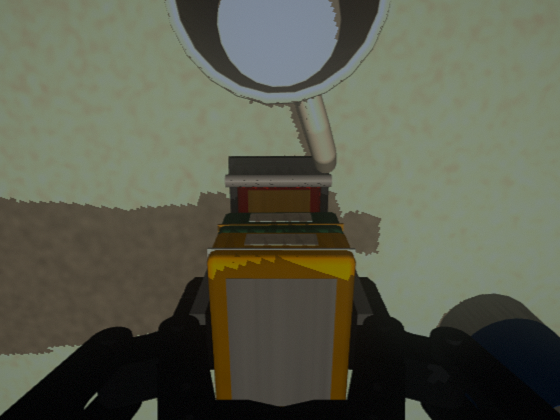

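```bash
python3 -m creep '{"hand":[40,40,40,40,40],"delta_pos":[[-0.0006,-0.0007,0.004],[0,0,0.007],[0,0,0.008],[0,0,0.007],[0,0,0.004]],"turn":[0,0,0,0,0]}' 35
python3 -m creep '{"hand":[40,40,40,40,40],"delta_pos":[[0,0,0],[0,0,0],[0,0,0],[0,0,0],[0,0,0]],"turn":[0,0,0,0,0]}' 35
python3 -m creep '{"hand":[40,40,40,40,40],"delta_pos":[[0,0,0.004],[0,0,0.006],[0,0,0.007],[0,0,0.006],[0,0,0.003]],"turn":[0,0,0,0,0]}' 35
python3 -m creep '{"hand":[40,40,40,40,40],"delta_pos":[[0,0,0],[0,0,0],[0,0,0],[0,0,0],[0,0,0]],"turn":[0,0,0,0,0]}' 35
```

```text
clock: 37.52
tcp_pos: [0.5506, 0.2851, 0.067]
orientation: [-0.001, 0.576, 0.817, -0.001]
wrist_force: [-0.8, 0.5, -1.5]
finger_gap: 0.0454
clock: 37.93
tcp_pos: [0.5516, 0.2854, 0.0689]
orientation: [0.0, 0.576, 0.817, 0.0]
wrist_force: [0.1, 0.0, -2.6]
finger_gap: 0.0456
clock: 38.35
tcp_pos: [0.5507, 0.2851, 0.0464]
orientation: [-0.0, 0.576, 0.817, -0.001]
wrist_force: [0.5, 0.0, -2.5]
finger_gap: 0.0454
clock: 38.77
tcp_pos: [0.5516, 0.2854, 0.048]
orientation: [0.0, 0.577, 0.817, 0.0]
wrist_force: [1.2, 0.5, -2.9]
finger_gap: 0.0458
```

Underside is about 6 mm above red, with no wall contact. I'll creep down to contact.

```bash
python3 -m creep '{"hand":[40,40,40,40,40],"delta_pos":[[0,0,0.002],[0,0,0.002],[0,0,0.001],[0,0,0],[0,0,0]],"turn":[0,0,0,0,0]}' 35
python3 -m creep '{"hand":[40,40,40,40,40],"delta_pos":[[0,0,0.001],[0,0,0],[0,0,0],[0,0,0],[0,0,0]],"turn":[0,0,0,0,0]}' 35
```

```text
clock: 39.18
tcp_pos: [0.5512, 0.2853, 0.0435]
orientation: [-0.0, 0.576, 0.817, -0.0]
wrist_force: [-0.4, 0.3, -2.8]
finger_gap: 0.0456
clock: 39.6
tcp_pos: [0.5514, 0.2854, 0.0429]
orientation: [-0.0, 0.576, 0.817, 0.0]
wrist_force: [0.1, -0.1, -2.7]
finger_gap: 0.0457
```

```bash
python3 -m creep '{"hand":[40,40,40,40,40],"delta_pos":[[0,0,0.001],[0,0,0],[0,0,0],[0,0,0],[0,0,0]],"turn":[0,0,0,0,0]}' 35
python3 -m creep '{"hand":[40,40,40,40,40],"delta_pos":[[0,0,0.0005],[0,0,0],[0,0,0],[0,0,0],[0,0,0]],"turn":[0,0,0,0,0]}' 35
```

```text
clock: 40.02
tcp_pos: [0.5515, 0.2854, 0.0423]
orientation: [0.0, 0.576, 0.817, 0.0]
wrist_force: [0.2, 0.2, 1.4]
finger_gap: 0.046
clock: 40.43
tcp_pos: [0.5515, 0.2855, 0.0423]
orientation: [0.0, 0.576, 0.817, 0.0]
wrist_force: [-1.9, -0.3, 5.4]
finger_gap: 0.0457
```

```bash
python3 -m creep '{"hand":[52,60,70,85,85],"delta_pos":[[0,0,0],[0,0,0],[0,0,0],[0,0,0],[0,0,0]],"turn":[0,0,0,0,0]}'
python3 -m creep '{"hand":[85,85,85,85,85],"delta_pos":[[0,0,-0.01],[0,0,-0.03],[0,0,-0.04],[0,0,-0.04],[0,0,-0.03]],"turn":[0,0,0,0,0]}'
python3 -m creep '{"hand":[85,85,85,85,85],"delta_pos":[[-0.02,-0.02,-0.01],[-0.03,-0.03,0],[-0.03,-0.03,0],[-0.01,-0.02,0],[0,0,0]],"turn":[0,0,0,0,0]}'
python3 - <<'E'
from h import *
s=env.get_state();print(s["clock"],s["tcp_pos"].round(4),yawy())
for n in ["wrist","scene","top"]:
    c=shot(n,n+"19.png");P=cloud(c);I=c["pixels"]
    print(n,"yellow",rect(P,I,.088,.1,(.55,.285),.06))
    print("mug",rect(P,I,.06,.1,(.5,.37),.09),"jar",rect(P,I,.085,.11,(.41,-.29),.05),"salt",rect(P,I,.065,.09,(.4,0),.05))
    print("spray",rect(P,I,.1,.25,(.69,.23),.09))
    print("blue",rect(P,I,.022,.036,(.565,-.3195),.03),"white",rect(P,I,.022,.034,(.505,-.3),.028))
I=cv2.imread("pics/scene19.png"); cv2.imwrite("pics/s19c.png",np.hstack([cv2.resize(I[220:320,300:400],(390,390)),cv2.resize(I[110:210,160:260],(390,390))]))
E
```

```text
clock: 40.85
tcp_pos: [0.5513, 0.2853, 0.0414]
orientation: [-0.0, 0.577, 0.817, -0.0]
wrist_force: [0.8, 0.1, -0.8]
finger_gap: 0.0852
clock: 41.27
tcp_pos: [0.5519, 0.2856, 0.1649]
orientation: [0.001, 0.576, 0.817, 0.001]
wrist_force: [-0.4, 0.1, 0.2]
finger_gap: 0.0851
clock: 41.68
tcp_pos: [0.4976, 0.1883, 0.1704]
orientation: [-0.0, 0.578, 0.816, -0.001]
wrist_force: [-1.3, 0.0, 0.7]
finger_gap: 0.0849
41.6833 [0.4976 0.1883 0.1704] 19.44995775610444
wrist yellow None
mug (3394, array([544.8, 309.7]), array([60.4, 32. ]), 46.8, 0.0717) jar None salt None
spray None
blue None white None
scene yellow None
mug (878, array([530.4, 363.6]), array([ 76.4, 139.8]), 27.2, 0.0746) jar (212, array([ 406.9, -303.2]), array([56.4, 52.1]), 55.7, 0.0982) salt (112, array([396.7,  -6.3]), array([34.8, 31. ]), 80.9, 0.0739)
spray (1199, array([713.3, 246.9]), array([84.5, 65. ]), 51.2, 0.1447)
blue (164, array([ 564.9, -319.2]), array([57.3, 54.1]), 75.5, 0.0293) white (151, array([ 499.4, -298.7]), array([54.1, 44. ]), 72.7, 0.0277)
top yellow None
mug None jar (347, array([ 405.6, -305.9]), array([49.9, 52.8]), 3.1, 0.0993) salt (143, array([394.4, -10.9]), array([35.7, 33.7]), 28.3, 0.0749)
spray (614, array([709.1, 250.9]), array([67.2, 79.6]), 75.8, 0.1474)
blue (308, array([ 562.5, -318.7]), array([58.7, 48.8]), 79.3, 0.0294) white (281, array([ 506.6, -300.2]), array([54.8, 48.6]), 77.4, 0.0278)
```

View pics/s19c.png

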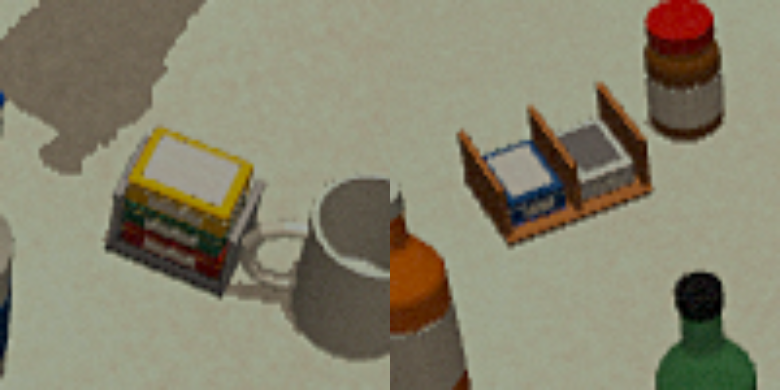

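View pics/wrist19.png

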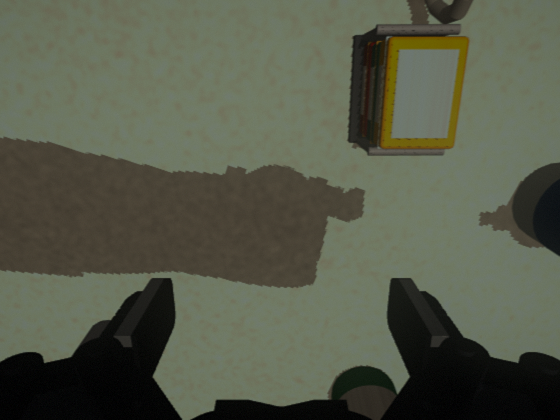

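View pics/top19.png

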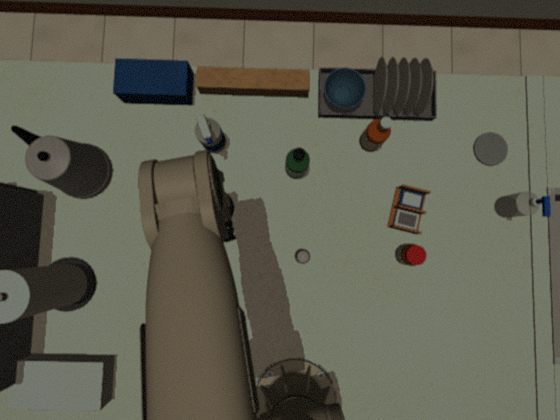

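```bash
python3 - <<'E'
from h import *
c=env.read_camera("wrist");P=cloud(c);I=c["pixels"]
print("yellow",rect(P,I,.067,.078,(.551,.285),.05))
c=env.read_camera("top");P=cloud(c)
o=np.array([.561,-.3188]);a=np.radians(-12.85);ex=np.array([np.cos(a),np.sin(a)]);ey=np.array([-ex[1],ex[0]])
u=(P[...,:2]-o)@ex;v=(P[...,:2]-o)@ey
m=(P[...,2]>.026)&(P[...,2]<.034)&(abs(u)<.0255)&(abs(v)<.04); print("blue u,v",np.percentile(u[m],[1,99]),np.percentile(v[m],[1,99]),np.median(P[m][:,2]), np.std(P[m][:,2]))
s=env.get_state();print(s["clock"],s["wrist_force"],s["qvel"].round(3))
E
```

```text
yellow (8740, array([549.3, 291.4]), array([46.4, 79.7]), 19.7, 0.0718)
blue u,v [-0.0229519   0.02524478] [-0.03116556  0.03298952] 0.029464247443573455 0.0018777801738165502
41.9333 [ 0.72408545  0.47196952 -0.28325575] [ 0.005  0.008 -0.001  0.001 -0.001 -0.002]
```

```bash
python3 - <<'E'
from h import *
c=env.read_camera("wrist");P=cloud(c);I=c["pixels"]
f=lambda k:k[...,0]>k[...,2]+25
print("yellow edge",rect(P,I,.067,.078,(.551,.285),.05,f), rect(P,I,.067,.078,(.551,.285),.0405))
r=rect(P,I,.067,.078,(.551,.285),.05,f)
if abs(r[1][0]-551.4)<4 and abs(r[1][1]-285)<4: env.hand_in(); print("handed in",env.get_state()["clock"])
E
```

```text
yellow edge (3647, array([552.3, 283.8]), array([46.1, 63.8]), 19.7, 0.0716) (8756, array([552.1, 283.7]), array([46.5, 63.8]), 19.7, 0.0719)
the job is handed in; nothing more can be done
the job is handed in; nothing more can be done
```

The blue tin is in the caddy and the job is handed in, at about 42 s of the 72 s allowed; no verdict was reported.

- **Moves:** I lifted green and yellow off together and stood them on the counter. I then took blue out by its long sides, set it on the counter and regripped it by its short ends to lower it onto the mat. Green and yellow went back together onto red. All three were lowered slowly until the wrist force showed contact, then released.
- **Blue tin:** It lies flat with its top at about 29.5 mm (30 mm expected). It is centred to about 1 mm in the bay.
- **Stack:** Yellow's top is at 72 mm, the right height for three tins. It is within about 1.5 mm and 0.1° of where red was measured just before. Green was checked only in the pictures, where it sits squarely between red and yellow.
- **Other items:** The mug, jar, salt shaker, spray bottle and white tin were checked in the last camera readings, and red just before the stack went back. Their measured positions moved only a few millimetres, within the camera noise. The other two bottles were checked only by eye. The gripper was open and clear of everything.
- **Measurements that disagreed:** A few automatic fits were wrong because nearby objects got mixed in: the mug handle for yellow, and the white tin and caddy wall for blue. Repeating them over a tighter area gave the values above.

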